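# Stow the bag clip in the pop-up box

### The arm

A 6-joint arm with a two-finger parallel gripper is mounted at the origin on a cart in front of the work surface, level with it; the furniture and walls round the work are solid. World frame = base frame: x ahead of the robot, y to its left, z up, the work surface at z = 0. Lengths are in m, angles in rad, forces in N, time in s.
With the tool pointing down it reaches from about 0.375 to 0.9 m from the base axis. Payload 3.1 kg.
Tool frame: the origin (TCP) lies midway between the tips of the shut fingers; the grasp point (between the pads) lies 19 mm behind it; z points along the fingers, x is the direction in which the jaws open and shut, and the axes are right-handed (so a half turn about z gives the same grasp; the last joint's range is limited). The gripper opens to 87 mm and grips with 3 to 60 N. Pads are 19 mm wide; open, the fingers measure 117 mm over their backs; the gripper's body (75 mm by 190 mm) begins 51 mm behind the grasp point.
Start: joints at [-1.407, 0.527, 1.433, -0, 1.181, -0.178], TCP at [0.21, -0.589, 0.223] pointing down, gripper open.
Joint ranges: [-3.08, 3.08], [-0.75, 2.2], [0.22, 2.44], [-1.43, 4.57], [0, 2.65], [-2.85, 2.85]. Speed limits (rad/s): [2.79, 2.79, 3.14, 3.14, 3.14, 3.14].

### API

Orientations are given as a unit quaternion [x, y, z, w].
In Python, from rig import * gives the robot as it stands.
- The arm moves only by the tool drive_tool, never from a script. Its argument "plan" is a list of rows, each an object with "offset": the shift along the tool's x, y, z in cm, a list of three; "delta_rot": the turn, a rotation vector about the tool's x, y, z in degrees, a list of three; "jaw": the finger opening in cm, from 0 to 8.7. In form: [{"offset": [dx, dy, dz], "delta_rot": [wx, wy, wz], "jaw": jaw}, ...]. A call has exactly 8 rows; each row is the pose to reach, as a shift and turn from the pose commanded when the call began, along the tool's axes at that moment; what a row does not reach only later rows make up. A row lasts 1/12 s, in which the tool goes at most 41.7 mm and 7.16 degrees, less where a joint would pass 70% of its speed; a pose out of reach is approached as far as the arm can. A call with a gripper value outside its range is refused whole. The fingers move at their own pace and stop on an object; "squeeze" is the grip in N (left out, the last holds). Time passes only in rows, so rows that repeat a pose let the fingers close, or fill a call up. It gives the time, the measured TCP pose, the force and the opening at its end, in the units of the state.
- get_obs(): the state, without advancing time (a new reading comes with each control period).
- camera(name): name is "scene" or "top" or "wrist"; returns the picture (400x640x3 uint8, red, green, blue); there is no depth.
- calibration(name): a dict with "K" (3x3 intrinsics, pixels), "pose" (4x4, takes a point from camera to world coordinates); the wrist camera has in their place "tool_from_camera" (4x4, takes a point from camera to tool coordinates, whose origin is the TCP and whose axes are the tool frame's). Camera axes: x right, y down, z forward; pixel columns grow to the right and rows downward; lengths in m; the calibration is good to about 2 mm. A picture is of the moment at which its call begins: read the wrist's pose just before it. calibration takes no time and is no camera call.
- hand_in(): hands the job in, once; it reports no verdict.
The state is a dict: "time": time; "q": joint angles; "joint_velocities": joint speeds; "joint_torque": joint torques, N m; "position": TCP position; "tool_rot": TCP orientation; "ft_force": force on the tool from outside, world axes, zero at the start; "moment": the same for the moment, N m; "grip_width": finger opening in m.
Only numpy, scipy, OpenCV 4.12 (cv2) and the standard library are available. Lean on these libraries where they do the work, as an engineer would, in place of code of your own. Each camera call takes 0.05 s, during which the arm holds its last target.

### The job

Put the purple bag clip away in the green pop-up box: press the red thumb cap on the box's front gently until the sprung lid pops open, lay the clip inside, then swing the lid down and press it gently until it snaps shut and stays shut. The latch and the lid are delicate, so push with no more force than they need (15 N on the thumb cap or 20 N on the lid is already too much), and leave the other things on the range where they stand.

Things in the scene. Friction and masses are not known exactly. Their poses are not given: they have to be found in the camera images.
- clip_box: Green open-topped box 100 x 120 mm, 64 mm high, walls 4 mm, floor 6 mm thick (inside 92 x 112 mm), with a white lid (top at 72 mm when shut) and a lower front deck that carries a latch. It is stuck to the range and does not move. Origin: centre of the underside of the box proper, without the deck; x points from the front (deck, latch) to the back (hinge), y along the hinge, z up.
- deck (a point): Point on the box's front deck (28 mm above the range, 102.5 mm in front of the box's origin) straight below the centre of the red thumb cap. The cap (28 mm front to back, 34 mm wide, 6 mm thick) sits on a stem whose height is set differently each time and is not measured: its top face stands 24 to 38 mm above this point. Axes as the box's.
- latch: Steel latch lever with the red thumb cap. Origin: its pin, 60.5 mm in front of the box's origin, 40 mm above the range; axes as the box's. Pushed down 42 mm in front of the pin, the cap resists with 1.5 N, frees the lid after 3 to 7 mm at 3 to 7 N and meets a stop at 9 mm; over 15 N is damage. Its upright hook (to 90 mm above the range) leans forward meanwhile. It springs back by itself.
- lid (a joint): Lid angle in rad: about 0 when shut and latched, 1.9 when fully open (19 degrees past upright, at the back). A weak spring, 0.15 N m at shut falling to 0.06 N m open, swings it open within a second as soon as the latch lets go; it stays shut only if latched.
- lid_hinge (a point): Hinge axis of the lid, middle; 54.5 mm behind the box's origin, 68 mm above the range; the axis is the box's y.
- lid_edge (a point): On the lid's outer (upper) face near its free edge, mid width, 96 mm from the hinge; x points to the hinge, z out of the face. The panel is 122 mm wide, 6 mm thick, 107 mm long from the hinge; a catch bar sticks out 9 mm more. Push the outer face forward and down to shut it: resistance builds to 5 to 12 N some 6 mm before home, gives way, and returns when home and latched. Over 20 N is damage.
- bag_clip: Purple bag clip, a bar 15 x 72 x 12 mm, 15 g, lying flat on the range. Origin: centre of its underside; y along its length, z up.
- salt_shaker: Bystander: glass salt shaker, 44 mm across, 90 tall; origin at the centre of its underside, z up.
- pepper_mill: Bystander: dark wooden pepper mill, 58 mm across, 150 tall; origin at the centre of its underside, z up.
- honey_jar: Bystander: honey jar with grey lid, 63 mm across, 95 tall; origin at the centre of its underside, z up.
- spice_jar: Bystander: spice jar with red cap, 47 mm across, 97 tall; origin at the centre of its underside, z up.
- tomato_tin: Bystander: squat food tin, 75 mm across, 58 tall; origin at the centre of its underside, z up.
- fish_tin: Bystander: flat rounded tub with a dark blue lid, 63 x 105 x 26 mm, lying flat; origin at the centre of its underside, z up.
Mind the look-alikes: they are no part of the job. What is shaped like the bag_clip but turquoise is not meant.

How it is judged:
By the outcome, as a careful person would: the job done as asked, in the order asked, and still so for the second after the job is handed in, with the robot touching nothing.
It also fails if it takes over 72 s, if anything falls off the work surface, if the arm or the gripper's body presses on something with over 40 N, if the wrist force passes 120 N, or if a joint passes its speed limit or range.

## Working session

There is one attempt and no reset: what is moved stays moved. The work goes in short steps, Python scripts to look and compute and a tool call to move; the robot and the scene stay as the last step left them, time stands still between calls to the robot, and variables do not carry over. Pictures are saved under pics/ and viewed, and the job is handed in when it is done.

Besides the shell and the picture viewer there is one more tool, called after "Emit:" by a JSON object that holds its "method" and its "body", one argument or row to a line. drive_tool: Moves the arm, as the interface text tells. Its arguments: {"type":"object","properties":{"plan":{"type":"array","items":{"type":"object","properties":{"offset":{"type":"array","items":{"type":"number"}},"delta_rot":{"type":"array","items":{"type":"number"}},"jaw":{"type":"number"}}}},"squeeze":{"type":"number"}},"required":["plan"]}

```bash
ls; mkdir -p pics
python3 - <<'E'
from rig import *
import cv2
o=get_obs();print(o)
for n in ["scene","top","wrist"]:
    c=camera(n);cv2.imwrite(f"pics/{n}0.png",c[:,:,::-1]);print(n,calibration(n))
E
```

```text
pics
{'time': 0.0, 'q': array([-1.40648953e+00,  5.28450079e-01,  1.43391946e+00, -2.37702979e-05,
        1.18141687e+00, -1.78498496e-01]), 'joint_velocities': array([-0.00035397,  0.00058692, -0.0003536 ,  0.00097566,  0.00075637,
        0.00094992]), 'joint_torque': array([ 1.49333155e-04, -4.40036881e+01, -1.76591080e+01,  6.34523551e-02,
        5.81700832e-02, -1.53030060e-04]), 'position': array([ 0.20997913, -0.58787504,  0.22157608]), 'tool_rot': array([ 8.17354695e-01, -5.76133751e-01, -7.77913448e-04, -7.73378016e-04]), 'ft_force': array([-0.10065946,  0.50328419, -0.00705687]), 'moment': array([0.01898521, 0.02364359, 0.02778377]), 'grip_width': 0.08676394756851685}
scene {'K': array([[386.89166576,   0.        , 319.09835787],
       [  0.        , 386.89166576, 196.31478508],
       [  0.        ,   0.        ,   1.        ]]), 'pose': array([[-0.66876839, -0.54577971,  0.50484983,  0.108702  ],
       [-0.7434221 ,  0.49868152, -0.44569083,  0.44070403],
       [-0.00851027, -0.67338046, -0.73924714,  0.82498555],
       [ 0.        ,  0.        ,  0.        ,  1.   
[... 257 characters left out ...]
946598,  0.02560397,  0.02030258, -0.02511689],
       [-0.02326678, -0.1213632 , -0.99233544,  1.2154777 ],
       [ 0.        ,  0.        ,  0.        ,  1.        ]])}
wrist {'K': array([[304.36618068,   0.        , 320.91652744],
       [  0.        , 304.36618068, 199.20973283],
       [  0.        ,   0.        ,   1.        ]]), 'tool_from_camera': array([[ 9.99999822e-01,  5.80022875e-04,  1.39825201e-04,
        -1.47857047e-04],
       [-5.95411109e-04,  9.55125697e-01,  2.96200181e-01,
        -8.20877601e-02],
       [ 3.82522380e-05, -2.96200212e-01,  9.55125873e-01,
        -1.61534527e-01],
       [ 0.00000000e+00,  0.00000000e+00,  0.00000000e+00,
         1.00000000e+00]])}
```

View pics/scene0.png

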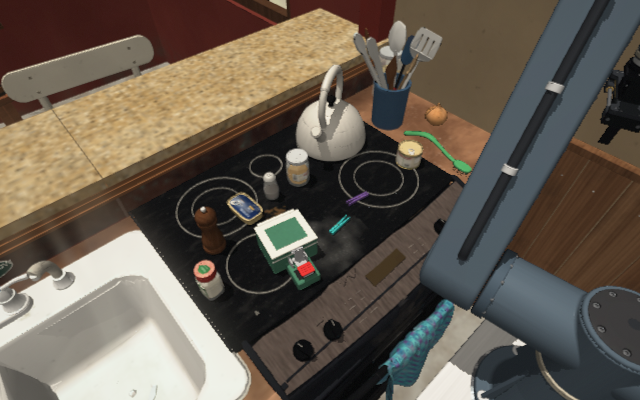

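View pics/top0.png

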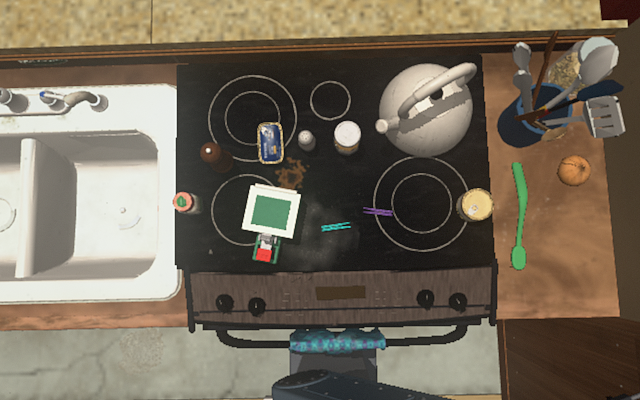

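View pics/wrist0.png

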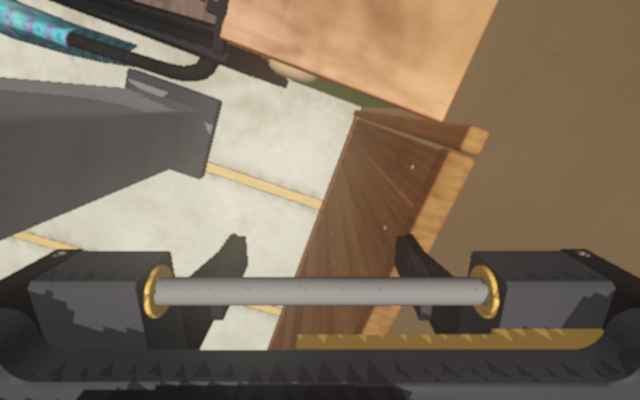

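Top view: box lid at about (271,211), red cap (264,254), purple clip (377,211), turquoise look-alike (336,227). I'll zoom in.

```bash
cat > h.py <<'E'
import numpy as np, cv2
from rig import *
from scipy.spatial.transform import Rotation as R
def proj(name,P):
    c=calibration(name);T=np.linalg.inv(c["pose"]);P=np.atleast_2d(P)
    p=(T[:3,:3]@P.T).T+T[:3,3];q=(c["K"]@p.T).T;return q[:,:2]/q[:,2:]
def unproj(name,uv,z,pose=None):
    c=calibration(name);T=c["pose"] if pose is None else pose
    d=T[:3,:3]@np.linalg.inv(c["K"])@np.array([uv[0],uv[1],1.]);o=T[:3,3]
    return o+d*(z-o[2])/d[2]
def wpose(o):
    T=np.eye(4);T[:3,:3]=R.from_quat(o["tool_rot"]).as_matrix();T[:3,3]=o["position"]
    return T@calibration("wrist")["tool_from_camera"]
E
python3 - <<'E'
import cv2
a=cv2.imread("pics/top0.png")[170:270,225:405];cv2.imwrite("pics/topz.png",cv2.resize(a,None,fx=4.4,fy=4.4,interpolation=cv2.INTER_CUBIC))
a=cv2.imread("pics/scene0.png")[180:300,240:390];cv2.imwrite("pics/scz.png",cv2.resize(a,None,fx=5,fy=5,interpolation=cv2.INTER_CUBIC))
E
```

```text
(no output)
```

View pics/topz.png

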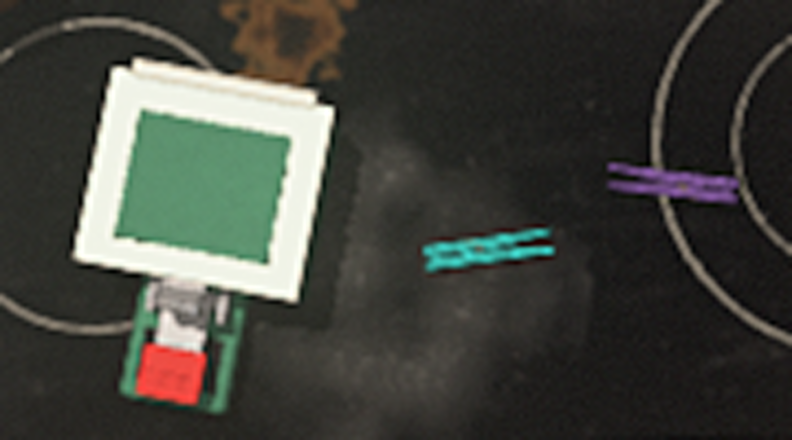

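View pics/scz.png

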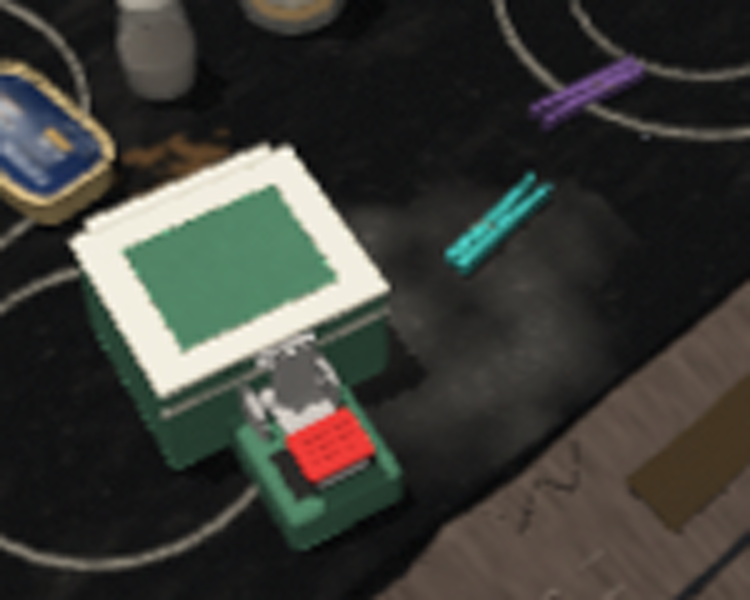

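Run:
```python
from h import *
from scipy.optimize import least_squares
z=lambda u,v:np.array([225+(u+.5)/4.4-.5,170+(v+.5)/4.4-.5])
s=lambda u,v:np.array([240+(u+.5)/5-.5,180+(v+.5)/5-.5])
# corners: back-left(+y), back-right, front-right, front-left
t=np.array([z(112,66),z(335,106),z(297,303),z(74,258)])
sc=np.array([s(290,145),s(390,290),s(165,398)])  # guess ids
for p in t: print(unproj("top",p,.072).round(4))
X0=-.0525;X1=.0545
C=np.array([[X1,.061,.072],[X1,-.061,.072],[X0,-.061,.072],[X0,.061,.072]])
def W(p,L):
    c,q=np.cos(p[2]),np.sin(p[2]);return np.c_[p[0]+c*L[:,0]-q*L[:,1],p[1]+q*L[:,0]+c*L[:,1],L[:,2]]
f=lambda p:(proj("top",W(p,C))-t).ravel()
r=least_squares(f,[.5,.1,-.1]);print(r.x,f(r.x).round(2))
print(proj("scene",W(r.x,C)), sc)
f2=lambda p:np.r_[f(p),(proj("scene",W(p,C[[1,2,3]]))-np.array([s(292,145),s(390,290),s(165,398)])).ravel()]
r2=least_squares(f2,r.x);print(r2.x,f2(r2.x).round(2))
b=r2.x
# cap: top camera cap center (172,374)
for h in (.024,.038,.031):
    P=W(b,np.array([[-.1025,0,.028+h],[-.1165,.017,.028+h],[-.1165,-.017,.028+h],[-.0885,-.017,.028+h],[-.0885,.017,.028+h]]))
    print(h,((proj("top",P)-[225,170])*4.4).round(0).tolist(),((proj("scene",P)-[240,180])*5).round(0).tolist())
e1,e2=unproj("top",z(609,176),.008),unproj("top",z(738,190),.008);print("clip",e1,e2,(e1+e2)/2,np.degrees(np.arctan2(*(e1-e2)[[0,1]])))
```

```text
[0.6549 0.1729 0.072 ]
[0.63  0.053 0.072]
[0.5252 0.075  0.072 ]
[0.5519 0.1937 0.072 ]
[ 0.58952363  0.12384738 -0.2087721 ] [ 0.28 -0.26  0.05 -0.08 -0.03 -0.15 -0.3   0.48]
[[254.2319231  226.67784769]
 [298.04165256 207.62476865]
 [318.88449802 236.75405134]
 [272.93277692 258.47440676]] [[297.6 208.6]
 [317.6 237.6]
 [272.6 259.2]]
[ 0.58932536  0.12475618 -0.21300173] [ 0.02 -0.26 -0.26  0.14 -0.53  0.03 -0.75  0.45 -0.05 -0.72  1.03 -0.48
 -0.07 -0.49]
0.024 [[167.0, 373.0], [131.0, 393.0], [193.0, 405.0], [203.0, 353.0], [142.0, 341.0]] [[333.0, 441.0], [315.0, 480.0], [380.0, 448.0], [350.0, 403.0], [286.0, 434.0]]
0.038 [[163.0, 373.0], [127.0, 393.0], [189.0, 405.0], [200.0, 353.0], [137.0, 341.0]] [[332.0, 424.0], [313.0, 464.0], [379.0, 431.0], [349.0, 386.0], [284.0, 418.0]]
0.031 [[165.0, 373.0], [129.0, 393.0], [191.0, 405.0], [202.0, 353.0], [140.0, 341.0]] [[332.0, 433.0], [314.0, 472.0], [379.0, 439.0], [350.0, 395.0], [285.0, 426.0]]
clip [ 0.59469892 -0.09621385  0.008     ] [ 0.58499273 -0.16820853  0.008     ] [ 0.58984583 -0.13221119  0.008     ] 7.678211489491581
```

```bash
cat >> h.py <<'E'
B=np.array([.5893,.1245,-.211])
def bx(x,y,z):
    c,s=np.cos(B[2]),np.sin(B[2]);return np.array([B[0]+c*x-s*y,B[1]+s*x+c*y,z])
def go(P,az):
    """az of tool x in deg, tool down"""
    o=get_obs();Rc=R.from_quat(o["tool_rot"]);a=np.radians(az)
    M=np.array([[np.cos(a),np.sin(a),0],[np.sin(a),-np.cos(a),0],[0,0,-1]])
    d=Rc.inv().apply(np.array(P)-o["position"])*100
    r=np.degrees((Rc.inv()*R.from_matrix(M)).as_rotvec())
    print("pos",o["position"].round(4),"t",o["time"].round(2),"F",o["ft_force"].round(2),"q",o["q"].round(2),"grip",round(o["grip_width"],4));print("offset",d.round(2),"rot",r.round(1))
E
python3 - <<'E'
from h import *
go([.55,-.13,.22],-7.7)
for n,uv,z in [("mill",(210,152),.15),("salt",(307,139),.09),("honey",(347,135),.095),("fish",(270,143),.026),("spice",(184,202),.097),("kettle",(425,110),.1),("spout",(383,127),.15)]: print(n,unproj("top",uv,z).round(3))
E
```

```text
Traceback (most recent call last):
  File "h.py", line 23, in go
    print("pos",o["position"].round(4),"t",o["time"].round(2),"F",o["ft_force"].round(2),"q",o["q"].round(2),"grip",round(o["grip_width"],4));print("offset",d.round(2),"rot",r.round(1))
                                           ^^^^^^^^^^^^^^^
AttributeError: 'float' object has no attribute 'round'
```

```bash
sed -i 's/o\["time"\].round(2)/round(o["time"],2)/' h.py
python3 - <<'E'
from h import *
go([.55,-.13,.22],-7.7)
for n,uv,z in [("mill",(210,152),.15),("salt",(307,139),.09),("honey",(347,135),.095),("fish",(270,143),.026),("spice",(184,202),.097),("kettle",(425,110),.1),("spout",(383,127),.15)]: print(n,unproj("top",uv,z).round(3))
E
```

```text
pos [ 0.21   -0.5881  0.2218] t 0.15 F [ 0.39  0.16 -0.02] q [-1.41  0.53  1.43 -0.    1.18 -0.18] grip 0.087
offset [-31.71 -47.42   0.24] rot [ -0.1   0.1 -62.7]
mill [0.719 0.249 0.15 ]
salt [0.757 0.035 0.09 ]
honey [ 0.763 -0.059  0.095]
fish [0.765 0.131 0.026]
spice [0.614 0.322 0.097]
kettle [ 0.816 -0.243  0.1  ]
spout [ 0.765 -0.138  0.15 ]
```

Emit:
{"method": "drive_tool", "body": {
  "plan": [
    {"offset": [-2, -3, 0], "delta_rot": [0, 0, -4], "jaw": 4},
    {"offset": [-4, -6, 0], "delta_rot": [0, 0, -8], "jaw": 4},
    {"offset": [-6, -9, 0], "delta_rot": [0, 0, -12], "jaw": 4},
    {"offset": [-8, -12, 0], "delta_rot": [0, 0, -16], "jaw": 4},
    {"offset": [-10, -15, 0], "delta_rot": [0, 0, -20], "jaw": 4},
    {"offset": [-12, -18, 0], "delta_rot": [0, 0, -24], "jaw": 4},
    {"offset": [-14, -21, 0], "delta_rot": [0, 0, -28], "jaw": 4},
    {"offset": [-16, -24, 0], "delta_rot": [0, 0, -32], "jaw": 4}
  ]
}}

```text
time: 0.82
position: [0.383, -0.3556, 0.2224]
tool_rot: [0.945, -0.327, -0.0, -0.0]
ft_force: [-0.2, -0.3, -0.3]
grip_width: 0.0434
```

Run:
```python
from h import *
go([.55,-.13,.22],-7.7)
```

```text
pos [ 0.383  -0.3556  0.2224] t 0.82 F [-0.22 -0.32 -0.26] q [-0.96  0.39  1.69  0.    1.06 -0.3 ] grip 0.0434
offset [ -0.82 -28.06   0.25] rot [ -0.    0.  -30.5]
```

Emit:
{"method": "drive_tool", "body": {
  "plan": [
    {"offset": [0, -4, 0], "delta_rot": [0, 0, -4], "jaw": 4},
    {"offset": [0, -8, 0], "delta_rot": [0, 0, -8], "jaw": 4},
    {"offset": [-0.3, -12, 0], "delta_rot": [0, 0, -12], "jaw": 4},
    {"offset": [-0.5, -16, 0], "delta_rot": [0, 0, -17], "jaw": 4},
    {"offset": [-0.6, -20, 0], "delta_rot": [0, 0, -22], "jaw": 4},
    {"offset": [-0.8, -24, 0], "delta_rot": [0, 0, -27], "jaw": 4},
    {"offset": [-0.8, -26.5, 0], "delta_rot": [0, 0, -30], "jaw": 4},
    {"offset": [-0.8, -27.5, 0], "delta_rot": [0, 0, -30.5], "jaw": 4}
  ]
}}

```text
time: 1.48
position: [0.5484, -0.1333, 0.2224]
tool_rot: [0.998, -0.066, 0.0, -0.001]
ft_force: [0.1, 0.2, 0.2]
grip_width: 0.0398
```

Run:
```python
from h import *
o=get_obs();print(wpose(o).tolist());np.save("w1.npy",wpose(o))
cv2.imwrite("pics/w1.png",camera("wrist")[:,:,::-1])
go(bx(-.106,0,.11),78)
```

```text
[[0.9914067187346389, -0.12524983051491148, -0.0377517947096668, 0.5591890966828251], [-0.13081213729841729, -0.9471046111120183, -0.29305467125738033, -0.05206866045000992], [0.0009501490593101583, 0.2954747629939605, -0.9553500728269333, 0.38398000651230135], [0.0, 0.0, 0.0, 1.0]]
pos [ 0.5485 -0.1335  0.2223] t 1.53 F [0.62 0.5  0.32] q [-0.44  0.45  1.59  0.    1.11 -0.3 ] grip 0.0401
offset [ -9.96 -26.92  11.25] rot [ -0.   -0.1 -85.6]
```

View pics/w1.png

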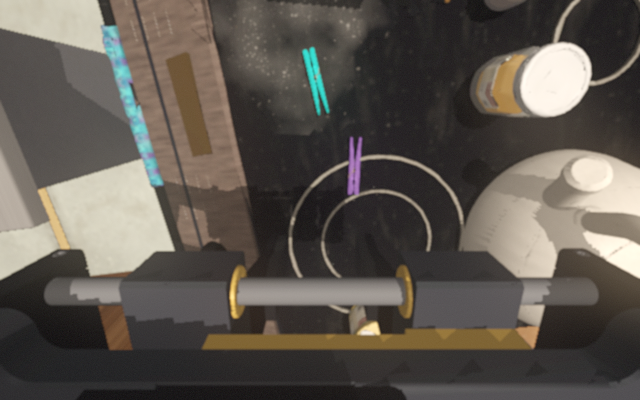

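Run:
```python
from h import *
T=np.load("w1.npy")
e1,e2=unproj("wrist",(355.5,138),.008,T),unproj("wrist",(353.5,194),.008,T);print("clip",e1,e2,(e1+e2)/2,np.degrees(np.arctan2(*(e1-e2)[[0,1]])))
```

```text
clip [ 0.59627516 -0.09558939  0.008     ] [ 0.58680137 -0.16594151  0.008     ] [ 0.59153827 -0.13076545  0.008     ] 7.669447410014635
```

Emit:
{"method": "drive_tool", "body": {
  "plan": [
    {"offset": [-1.2, -3.3, 0.8], "delta_rot": [0, 0, -7], "jaw": 0},
    {"offset": [-2.4, -6.6, 1.6], "delta_rot": [0, 0, -14], "jaw": 0},
    {"offset": [-3.6, -9.9, 2.4], "delta_rot": [0, 0, -21], "jaw": 0},
    {"offset": [-4.8, -13.2, 3.2], "delta_rot": [0, 0, -28], "jaw": 0},
    {"offset": [-6, -16.5, 4], "delta_rot": [0, 0, -35], "jaw": 0},
    {"offset": [-7.2, -19.8, 4.8], "delta_rot": [0, 0, -42], "jaw": 0},
    {"offset": [-8.4, -23.1, 5.6], "delta_rot": [0, 0, -49], "jaw": 0},
    {"offset": [-9.5, -26, 6.4], "delta_rot": [0, 0, -56], "jaw": 0}
  ]
}}

```text
time: 2.2
position: [0.4873, 0.1342, 0.1582]
tool_rot: [0.912, 0.41, -0.0, 0.0]
ft_force: [0.2, 0.2, 0.2]
grip_width: 0.0013
```

Run:
```python
from h import *
go(bx(-.106,0,.12),78)
```

```text
pos [0.4873 0.1342 0.1582] t 2.2 F [0.23 0.19 0.16] q [ 0.05  0.46  1.79 -0.    0.88 -0.8 ] grip 0.0013
offset [ 0.83 -0.96  3.82] rot [ -0.    0.  -29.6]
```

Emit:
{"method": "drive_tool", "body": {
  "plan": [
    {"offset": [0.4, -0.4, 0.8], "delta_rot": [0, 0, -7], "jaw": 0},
    {"offset": [0.8, -0.9, 1.6], "delta_rot": [0, 0, -14], "jaw": 0},
    {"offset": [0.8, -1, 2.4], "delta_rot": [0, 0, -21], "jaw": 0},
    {"offset": [0.8, -1, 3.2], "delta_rot": [0, 0, -28], "jaw": 0},
    {"offset": [0.8, -1, 3.8], "delta_rot": [0, 0, -29.6], "jaw": 0},
    {"offset": [0.8, -1, 3.8], "delta_rot": [0, 0, -29.6], "jaw": 0},
    {"offset": [0.8, -1, 3.8], "delta_rot": [0, 0, -29.6], "jaw": 0},
    {"offset": [0.8, -1, 3.8], "delta_rot": [0, 0, -29.6], "jaw": 0}
  ]
}}

```text
time: 2.87
position: [0.4864, 0.1457, 0.1208]
tool_rot: [0.779, 0.627, 0.0, 0.0]
ft_force: [1.1, -0.8, 0.6]
grip_width: 0.0004
```

Run:
```python
from h import *
o=get_obs();T=wpose(o);np.save("w2.npy",T)
cv2.imwrite("pics/w2.png",camera("wrist")[:,:,::-1])
a=camera("scene")[150:310,200:400];cv2.imwrite("pics/s2.png",cv2.resize(a,None,fx=3.75,fy=3.75,interpolation=cv2.INTER_CUBIC)[:,:,::-1])
go(bx(-.106,0,.065),78)
```

```text
pos [0.4865 0.1461 0.121 ] t 2.97 F [-1.56  0.3  -0.44] q [ 0.07  0.53  1.82 -0.    0.79 -1.28] grip 0.0004
offset [ 0.04 -0.1   5.6 ] rot [ 0.1 -0.  -0.3]
```

View pics/w2.png

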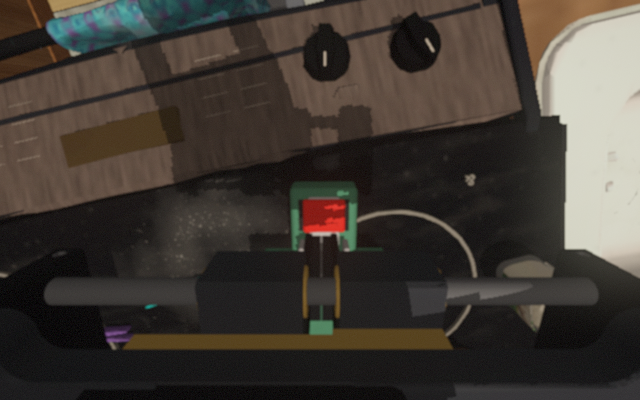

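View pics/s2.png

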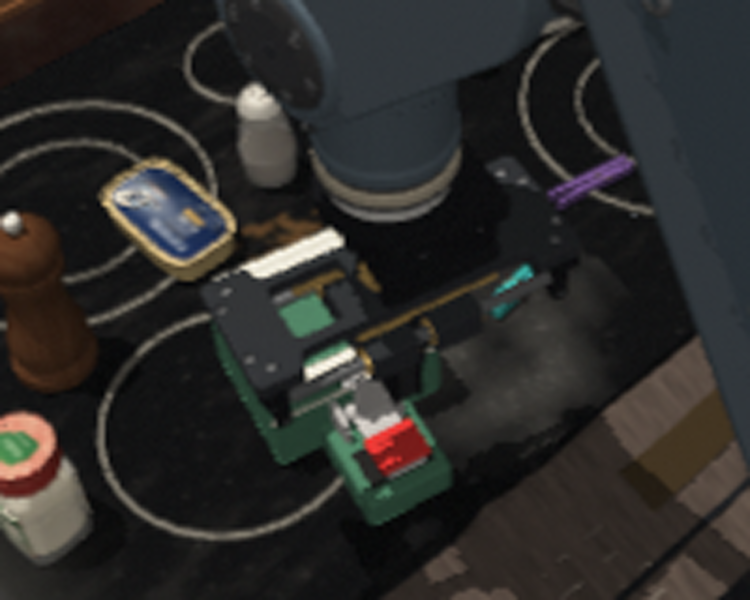

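Emit:
{"method": "drive_tool", "body": {
  "plan": [
    {"offset": [0.1, 0, 1], "delta_rot": [0, 0, 0], "jaw": 0},
    {"offset": [0.2, -0.1, 2], "delta_rot": [0, 0, 0], "jaw": 0},
    {"offset": [0.2, -0.1, 3], "delta_rot": [0, 0, 0], "jaw": 0},
    {"offset": [0.2, -0.1, 4], "delta_rot": [0, 0, 0], "jaw": 0},
    {"offset": [0.2, -0.1, 4.6], "delta_rot": [0, 0, 0], "jaw": 0},
    {"offset": [0.2, -0.1, 5], "delta_rot": [0, 0, 0], "jaw": 0},
    {"offset": [0.2, -0.1, 5.2], "delta_rot": [0, 0, 0], "jaw": 0},
    {"offset": [0.2, -0.1, 5.3], "delta_rot": [0, 0, 0], "jaw": 0}
  ]
}}

```text
time: 3.63
position: [0.4854, 0.1487, 0.067]
tool_rot: [0.779, 0.628, -0.0, -0.0]
ft_force: [-0.0, -0.6, -0.2]
grip_width: 0.0007
```

Run:
```python
from h import *
go(bx(-.106,0.002,.055),78)
a=camera("scene")[210:310,240:365];cv2.imwrite("pics/s3.png",cv2.resize(a,None,fx=6,fy=6,interpolation=cv2.INTER_CUBIC)[:,:,::-1])
```

```text
pos [0.4854 0.1487 0.067 ] t 3.63 F [-0.02 -0.65 -0.23] q [ 0.08  0.62  1.85 -0.    0.67 -1.28] grip 0.0007
offset [0.01 0.07 1.2 ] rot [-0.   0.  -0.3]
```

View pics/s3.png

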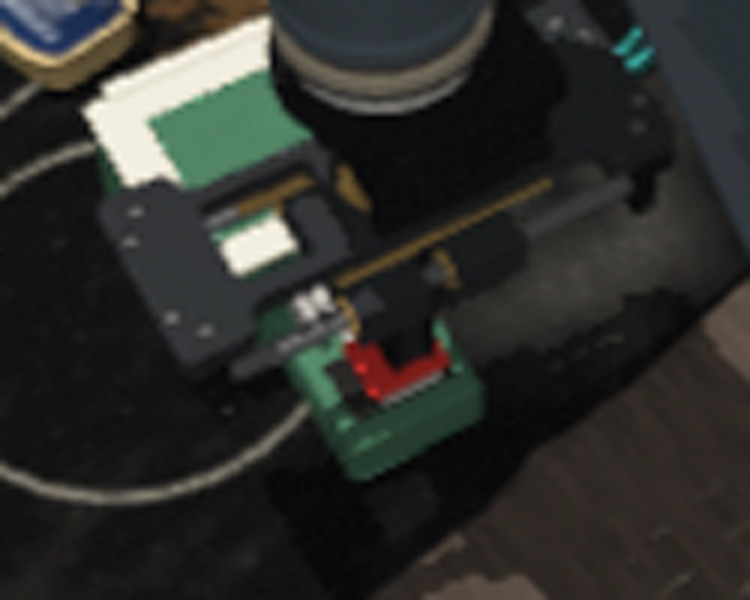

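Emit:
{"method": "drive_tool", "body": {
  "plan": [
    {"offset": [0, 0, 0.1], "delta_rot": [0, 0, 0], "jaw": 0},
    {"offset": [0, 0, 0.2], "delta_rot": [0, 0, 0], "jaw": 0},
    {"offset": [0, 0, 0.3], "delta_rot": [0, 0, 0], "jaw": 0},
    {"offset": [0, 0, 0.4], "delta_rot": [0, 0, 0], "jaw": 0},
    {"offset": [0, 0, 0.5], "delta_rot": [0, 0, 0], "jaw": 0},
    {"offset": [0, 0, 0.6], "delta_rot": [0, 0, 0], "jaw": 0},
    {"offset": [0, 0, 0.7], "delta_rot": [0, 0, 0], "jaw": 0},
    {"offset": [0, 0, 0.8], "delta_rot": [0, 0, 0], "jaw": 0}
  ]
}}

```text
time: 4.35
position: [0.4856, 0.1487, 0.0595]
tool_rot: [0.779, 0.628, 0.0, 0.0]
ft_force: [-0.3, 0.1, 0.0]
grip_width: 0.0005
```

Emit:
{"method": "drive_tool", "body": {
  "plan": [
    {"offset": [0, 0, 0.05], "delta_rot": [0, 0, 0], "jaw": 0},
    {"offset": [0, 0, 0.1], "delta_rot": [0, 0, 0], "jaw": 0},
    {"offset": [0, 0, 0.15], "delta_rot": [0, 0, 0], "jaw": 0},
    {"offset": [0, 0, 0.2], "delta_rot": [0, 0, 0], "jaw": 0},
    {"offset": [0, 0, 0.25], "delta_rot": [0, 0, 0], "jaw": 0},
    {"offset": [0, 0, 0.3], "delta_rot": [0, 0, 0], "jaw": 0},
    {"offset": [0, 0, 0.3], "delta_rot": [0, 0, 0], "jaw": 0},
    {"offset": [0, 0, 0.3], "delta_rot": [0, 0, 0], "jaw": 0}
  ]
}}

```text
time: 5.02
position: [0.4855, 0.1487, 0.0565]
tool_rot: [0.779, 0.628, -0.0, -0.0]
ft_force: [-0.4, 0.1, 0.2]
grip_width: 0.0003
```

Emit:
{"method": "drive_tool", "body": {
  "plan": [
    {"offset": [0, 0, 0.05], "delta_rot": [0, 0, 0], "jaw": 0},
    {"offset": [0, 0, 0.1], "delta_rot": [0, 0, 0], "jaw": 0},
    {"offset": [0, 0, 0.15], "delta_rot": [0, 0, 0], "jaw": 0},
    {"offset": [0, 0, 0.2], "delta_rot": [0, 0, 0], "jaw": 0},
    {"offset": [0, 0, 0.25], "delta_rot": [0, 0, 0], "jaw": 0},
    {"offset": [0, 0, 0.3], "delta_rot": [0, 0, 0], "jaw": 0},
    {"offset": [0, 0, 0.3], "delta_rot": [0, 0, 0], "jaw": 0},
    {"offset": [0, 0, 0.3], "delta_rot": [0, 0, 0], "jaw": 0}
  ]
}}

```text
time: 5.68
position: [0.4855, 0.1487, 0.0535]
tool_rot: [0.779, 0.628, -0.0, -0.0]
ft_force: [0.0, 0.2, 0.6]
grip_width: 0.0006
```

Emit:
{"method": "drive_tool", "body": {
  "plan": [
    {"offset": [0, 0, 0.03], "delta_rot": [0, 0, 0], "jaw": 0},
    {"offset": [0, 0, 0.06], "delta_rot": [0, 0, 0], "jaw": 0},
    {"offset": [0, 0, 0.1], "delta_rot": [0, 0, 0], "jaw": 0},
    {"offset": [0, 0, 0.13], "delta_rot": [0, 0, 0], "jaw": 0},
    {"offset": [0, 0, 0.16], "delta_rot": [0, 0, 0], "jaw": 0},
    {"offset": [0, 0, 0.2], "delta_rot": [0, 0, 0], "jaw": 0},
    {"offset": [0, 0, 0.2], "delta_rot": [0, 0, 0], "jaw": 0},
    {"offset": [0, 0, 0.2], "delta_rot": [0, 0, 0], "jaw": 0}
  ]
}}

```text
time: 6.35
position: [0.4852, 0.1487, 0.0515]
tool_rot: [0.779, 0.628, -0.0, -0.0]
ft_force: [-2.6, 1.2, 3.2]
grip_width: 0.0009
```

Emit:
{"method": "drive_tool", "body": {
  "plan": [
    {"offset": [0, 0, 0.03], "delta_rot": [0, 0, 0], "jaw": 0},
    {"offset": [0, 0, 0.06], "delta_rot": [0, 0, 0], "jaw": 0},
    {"offset": [0, 0, 0.1], "delta_rot": [0, 0, 0], "jaw": 0},
    {"offset": [0, 0, 0.13], "delta_rot": [0, 0, 0], "jaw": 0},
    {"offset": [0, 0, 0.16], "delta_rot": [0, 0, 0], "jaw": 0},
    {"offset": [0, 0, 0.16], "delta_rot": [0, 0, 0], "jaw": 0},
    {"offset": [0, 0, 0.16], "delta_rot": [0, 0, 0], "jaw": 0},
    {"offset": [0, 0, 0.16], "delta_rot": [0, 0, 0], "jaw": 0}
  ]
}}

```text
time: 7.02
position: [0.4855, 0.1486, 0.0499]
tool_rot: [0.779, 0.628, -0.0, 0.0]
ft_force: [-2.0, 0.9, 2.7]
grip_width: 0.0002
```

Run:
```python
from h import *
go(bx(-.106,0.002,.055),78)
a=camera("scene")[150:310,200:400];cv2.imwrite("pics/s4.png",cv2.resize(a,None,fx=3.75,fy=3.75,interpolation=cv2.INTER_CUBIC)[:,:,::-1])
```

```text
pos [0.4855 0.1486 0.0499] t 7.02 F [-2.05  0.87  2.69] q [ 0.08  0.66  1.86 -0.    0.62 -1.28] grip 0.0002
offset [ 0.01  0.05 -0.51] rot [-0.   0.  -0.3]
```

View pics/s4.png

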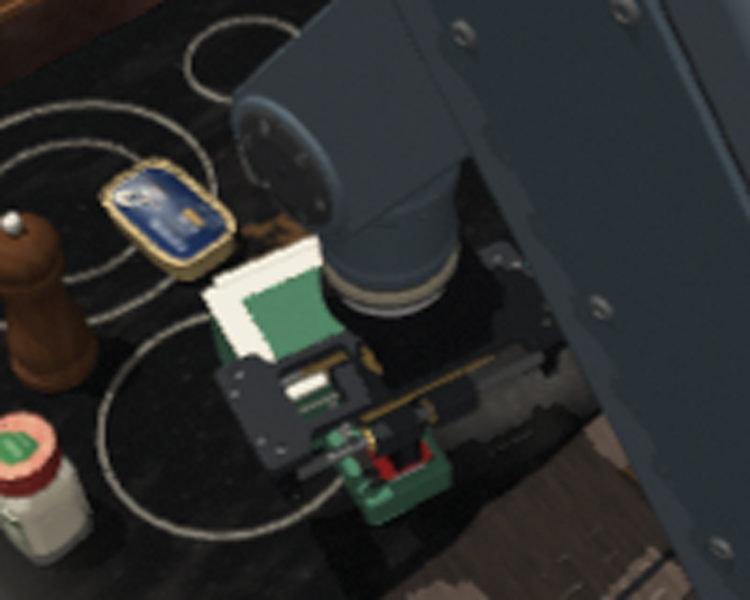

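Lid is still shut (white lid at about (265,300)); the cap is in contact at about 3 N. I'll keep pressing gently.

Emit:
{"method": "drive_tool", "body": {
  "plan": [
    {"offset": [0, 0, 0.03], "delta_rot": [0, 0, 0], "jaw": 0},
    {"offset": [0, 0, 0.06], "delta_rot": [0, 0, 0], "jaw": 0},
    {"offset": [0, 0, 0.1], "delta_rot": [0, 0, 0], "jaw": 0},
    {"offset": [0, 0, 0.13], "delta_rot": [0, 0, 0], "jaw": 0},
    {"offset": [0, 0, 0.15], "delta_rot": [0, 0, 0], "jaw": 0},
    {"offset": [0, 0, 0.15], "delta_rot": [0, 0, 0], "jaw": 0},
    {"offset": [0, 0, 0.15], "delta_rot": [0, 0, 0], "jaw": 0},
    {"offset": [0, 0, 0.15], "delta_rot": [0, 0, 0], "jaw": 0}
  ]
}}

```text
time: 7.73
position: [0.4854, 0.1487, 0.0484]
tool_rot: [0.779, 0.628, -0.0, -0.0]
ft_force: [-2.8, 0.3, 2.2]
grip_width: 0.0005
```

Emit:
{"method": "drive_tool", "body": {
  "plan": [
    {"offset": [0, 0, 0.02], "delta_rot": [0, 0, 0], "jaw": 0},
    {"offset": [0, 0, 0.04], "delta_rot": [0, 0, 0], "jaw": 0},
    {"offset": [0, 0, 0.06], "delta_rot": [0, 0, 0], "jaw": 0},
    {"offset": [0, 0, 0.08], "delta_rot": [0, 0, 0], "jaw": 0},
    {"offset": [0, 0, 0.1], "delta_rot": [0, 0, 0], "jaw": 0},
    {"offset": [0, 0, 0.1], "delta_rot": [0, 0, 0], "jaw": 0},
    {"offset": [0, 0, 0.1], "delta_rot": [0, 0, 0], "jaw": 0},
    {"offset": [0, 0, 0.1], "delta_rot": [0, 0, 0], "jaw": 0}
  ]
}}

```text
time: 8.4
position: [0.4852, 0.1487, 0.0474]
tool_rot: [0.779, 0.628, -0.0, -0.0]
ft_force: [-3.4, 0.8, 3.8]
grip_width: 0.0002
```

Run:
```python
from h import *
go(bx(-.106,0.002,.055),78)
a=camera("scene")[150:310,200:400];cv2.imwrite("pics/s5.png",cv2.resize(a,None,fx=3.75,fy=3.75,interpolation=cv2.INTER_CUBIC)[:,:,::-1])
```

```text
pos [0.4852 0.1487 0.0474] t 8.4 F [-3.45  0.84  3.76] q [ 0.08  0.66  1.86  0.    0.62 -1.28] grip 0.0002
offset [ 0.01  0.08 -0.76] rot [-0.   0.  -0.3]
```

View pics/s5.png

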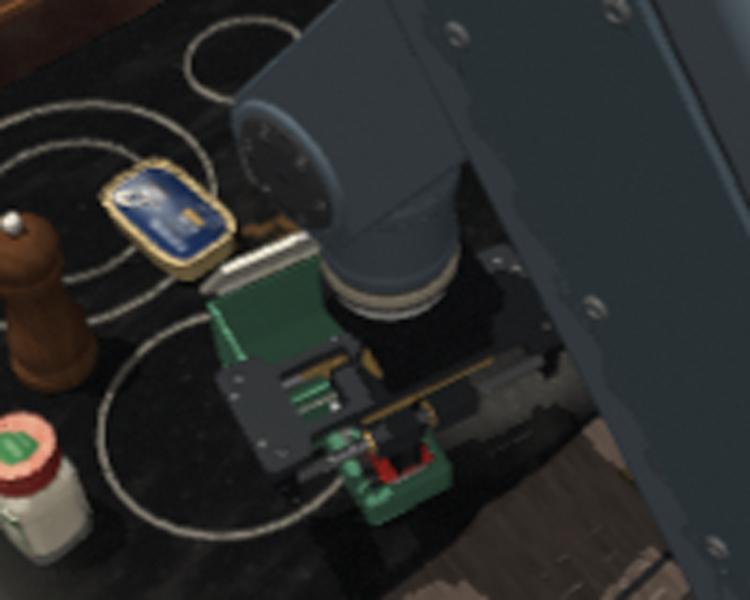

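Emit:
{"method": "drive_tool", "body": {
  "plan": [
    {"offset": [0, 0, -0.3], "delta_rot": [0, 0, 0], "jaw": 0},
    {"offset": [0, 0, -1], "delta_rot": [0, 0, 0], "jaw": 0},
    {"offset": [0, 0, -2.5], "delta_rot": [0, 0, 0], "jaw": 0},
    {"offset": [0, 0, -4.5], "delta_rot": [0, 0, 0], "jaw": 0},
    {"offset": [0, 0, -6.5], "delta_rot": [0, 0, 0], "jaw": 0},
    {"offset": [0, 0, -8.5], "delta_rot": [0, 0, 0], "jaw": 0},
    {"offset": [0, 0, -10.5], "delta_rot": [0, 0, 0], "jaw": 0},
    {"offset": [0, 0, -12], "delta_rot": [0, 0, 0], "jaw": 2}
  ]
}}

```text
time: 9.12
position: [0.488, 0.1487, 0.17]
tool_rot: [0.779, 0.628, 0.003, 0.002]
ft_force: [0.5, -0.2, -0.3]
grip_width: 0.003
```

Run:
```python
from h import *
go([.591,-.1315,.17],-7.7)
```

```text
pos [0.488  0.1487 0.17  ] t 9.12 F [ 0.53 -0.23 -0.32] q [ 0.08  0.45  1.78 -0.    0.91 -1.28] grip 0.003
offset [-25.19  16.01   0.06] rot [ 0.2 -0.3 85.4]
```

Emit:
{"method": "drive_tool", "body": {
  "plan": [
    {"offset": [-3, 1.9, 0], "delta_rot": [0, 0, 7], "jaw": 4},
    {"offset": [-6, 3.8, 0], "delta_rot": [0, 0, 14], "jaw": 4},
    {"offset": [-9, 5.7, 0], "delta_rot": [0, 0, 21], "jaw": 4},
    {"offset": [-12, 7.6, 0], "delta_rot": [0, 0, 28], "jaw": 4},
    {"offset": [-15, 9.5, 0], "delta_rot": [0, 0, 35], "jaw": 4},
    {"offset": [-18, 11.4, 0], "delta_rot": [0, 0, 42], "jaw": 4},
    {"offset": [-21, 13.3, 0], "delta_rot": [0, 0, 49], "jaw": 4},
    {"offset": [-24, 15.2, 0], "delta_rot": [0, 0, 56], "jaw": 4}
  ]
}}

```text
time: 9.78
position: [0.585, -0.1208, 0.1684]
tool_rot: [0.983, 0.185, 0.002, 0.001]
ft_force: [0.7, 0.6, 0.4]
grip_width: 0.0396
```

Run:
```python
from h import *
go([.591,-.1315,.12],-7.7)
```

```text
pos [ 0.585  -0.1208  0.1684] t 9.78 F [0.73 0.59 0.42] q [-0.39  0.55  1.56 -0.    1.02 -0.76] grip 0.0396
offset [0.15 1.2  4.85] rot [ 0.1 -0.2 29.1]
```

Emit:
{"method": "drive_tool", "body": {
  "plan": [
    {"offset": [0.1, 0.6, 0.8], "delta_rot": [0, 0, 7], "jaw": 4},
    {"offset": [0.15, 1.2, 1.6], "delta_rot": [0, 0, 14], "jaw": 4},
    {"offset": [0.15, 1.2, 2.4], "delta_rot": [0, 0, 21], "jaw": 4},
    {"offset": [0.15, 1.2, 3.2], "delta_rot": [0, 0, 28], "jaw": 4},
    {"offset": [0.15, 1.2, 4], "delta_rot": [0, 0, 29], "jaw": 4},
    {"offset": [0.15, 1.2, 4.8], "delta_rot": [0, 0, 29], "jaw": 4},
    {"offset": [0.15, 1.2, 4.8], "delta_rot": [0, 0, 29], "jaw": 4},
    {"offset": [0.15, 1.2, 4.8], "delta_rot": [0, 0, 29], "jaw": 4}
  ]
}}

```text
time: 10.45
position: [0.589, -0.1286, 0.1192]
tool_rot: [0.998, -0.062, -0.0, -0.0]
ft_force: [-0.3, 0.6, -0.3]
grip_width: 0.0399
```

Run:
```python
from h import *
o=get_obs();T=wpose(o)
cv2.imwrite("pics/w6.png",camera("wrist")[:,:,::-1]);np.save("w6.npy",T)
a=camera("scene")[120:310,180:400];cv2.imwrite("pics/s6.png",cv2.resize(a,None,fx=3,fy=3,interpolation=cv2.INTER_CUBIC)[:,:,::-1])
go([.591,-.1315,.01],-7.7)
```

```text
pos [ 0.5894 -0.1287  0.1199] t 10.55 F [-0.64  0.53  0.93] q [-0.4   0.63  1.58 -0.    0.93 -0.27] grip 0.0397
offset [ 0.18  0.25 10.99] rot [ 0.  -0.1  0.5]
```

View pics/w6.png

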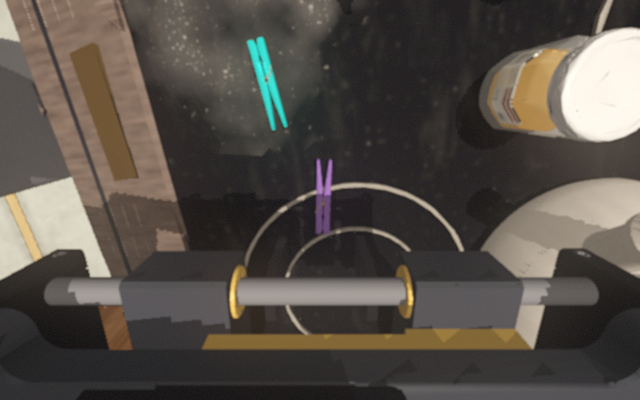

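View pics/s6.png

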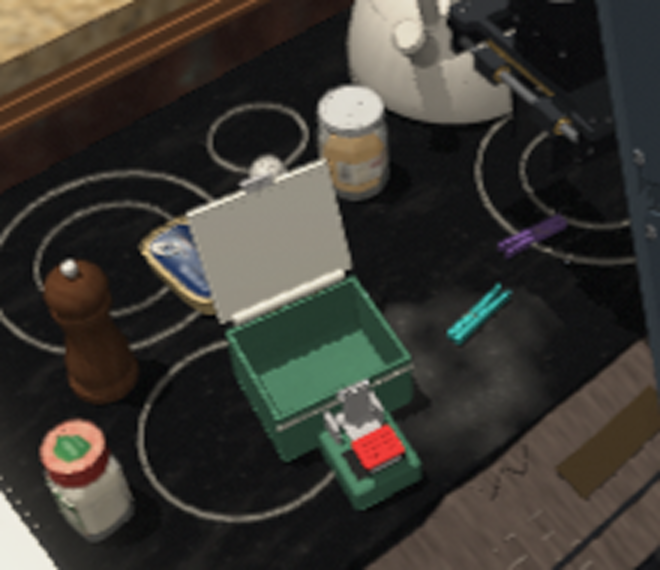

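Run:
```python
from h import *
T=np.load("w6.npy")
e1,e2=unproj("wrist",(324,159),.011,T),unproj("wrist",(321,234),.011,T);c=(e1+e2)/2;print("clip",e1,e2,c,np.degrees(np.arctan2(*(e1-e2)[[0,1]])),np.linalg.norm(e1-e2))
go([c[0],c[1],.003],-8)
```

```text
clip [ 0.59643945 -0.09338004  0.011     ] [ 0.58480648 -0.16505522  0.011     ] [ 0.59062296 -0.12921763  0.011     ] 9.2187904115118 0.0726130664425889
pos [ 0.5894 -0.1287  0.1199] t 10.55 F [-0.64  0.53  0.93] q [-0.4   0.63  1.58 -0.    0.93 -0.27] grip 0.0397
offset [ 0.11  0.03 11.69] rot [ 0.  -0.1  0.8]
```

Emit:
{"method": "drive_tool", "body": {
  "plan": [
    {"offset": [0.1, 0, 2], "delta_rot": [0, 0, 1], "jaw": 4},
    {"offset": [0.1, 0.1, 4], "delta_rot": [0, 0, 1], "jaw": 4},
    {"offset": [0.1, 0.1, 6], "delta_rot": [0, 0, 1], "jaw": 4},
    {"offset": [0.1, 0.1, 8], "delta_rot": [0, 0, 1], "jaw": 4},
    {"offset": [0.1, 0.1, 9.5], "delta_rot": [0, 0, 1], "jaw": 4},
    {"offset": [0.1, 0.1, 10.5], "delta_rot": [0, 0, 1], "jaw": 4},
    {"offset": [0.1, 0.1, 11.2], "delta_rot": [0, 0, 1], "jaw": 4},
    {"offset": [0.1, 0.1, 11.5], "delta_rot": [0, 0, 1], "jaw": 4}
  ]
}}

```text
time: 11.22
position: [0.5899, -0.1298, 0.004]
tool_rot: [0.997, -0.072, -0.0, -0.0]
ft_force: [-0.0, 0.0, -0.1]
grip_width: 0.0402
```

Emit:
{"method": "drive_tool", "body": {
  "plan": [
    {"offset": [0, 0, 0], "delta_rot": [0, 0, 0], "jaw": 3},
    {"offset": [0, 0, 0], "delta_rot": [0, 0, 0], "jaw": 2},
    {"offset": [0, 0, 0], "delta_rot": [0, 0, 0], "jaw": 1},
    {"offset": [0, 0, 0], "delta_rot": [0, 0, 0], "jaw": 0},
    {"offset": [0, 0, 0], "delta_rot": [0, 0, 0], "jaw": 0},
    {"offset": [0, 0, 0], "delta_rot": [0, 0, 0], "jaw": 0},
    {"offset": [0, 0, 0], "delta_rot": [0, 0, 0], "jaw": 0},
    {"offset": [0, 0, 0], "delta_rot": [0, 0, 0], "jaw": 0}
  ],
  "squeeze": 10
}}

```text
time: 11.88
position: [0.5903, -0.13, 0.0051]
tool_rot: [0.997, -0.072, 0.001, 0.0]
ft_force: [-0.8, -0.0, 4.8]
grip_width: 0.0147
```

Emit:
{"method": "drive_tool", "body": {
  "plan": [
    {"offset": [0, 0, -1], "delta_rot": [0, 0, 0], "jaw": 0},
    {"offset": [0, 0, -3], "delta_rot": [0, 0, 0], "jaw": 0},
    {"offset": [0, 0, -6], "delta_rot": [0, 0, 0], "jaw": 0},
    {"offset": [0, 0, -9], "delta_rot": [0, 0, 0], "jaw": 0},
    {"offset": [0, 0, -12], "delta_rot": [0, 0, -7], "jaw": 0},
    {"offset": [0, 0, -14], "delta_rot": [0, 0, -14], "jaw": 0},
    {"offset": [0, 0, -14], "delta_rot": [0, 0, -21], "jaw": 0},
    {"offset": [0, 0, -14], "delta_rot": [0, 0, -28], "jaw": 0}
  ]
}}

```text
time: 12.55
position: [0.5907, -0.1301, 0.147]
tool_rot: [0.985, 0.174, 0.002, 0.001]
ft_force: [0.2, -0.0, -0.1]
grip_width: 0.0151
```

Run:
```python
from h import *
go(bx(-.004,0,.14),78)
cv2.imwrite("pics/w7.png",camera("wrist")[:,:,::-1])
```

```text
pos [ 0.5907 -0.1301  0.147 ] t 12.55 F [ 0.21 -0.02 -0.07] q [-0.4   0.59  1.56  0.    0.99 -0.75] grip 0.0151
offset [  8.27 -24.18   0.66] rot [  0.2  -0.1 -57.9]
```

View pics/w7.png

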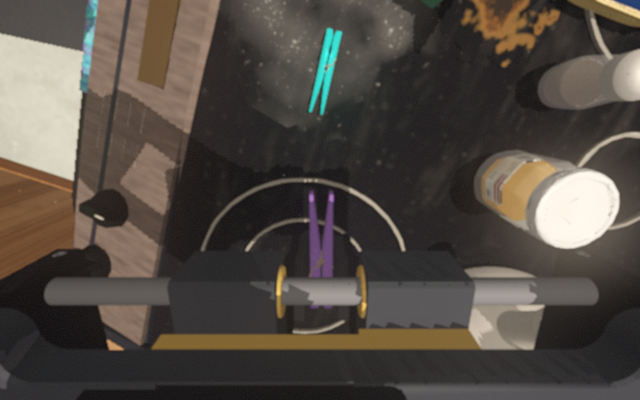

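Emit:
{"method": "drive_tool", "body": {
  "plan": [
    {"offset": [0.9, -2.8, 0], "delta_rot": [0, 0, -7], "jaw": 0},
    {"offset": [1.8, -5.6, 0], "delta_rot": [0, 0, -14], "jaw": 0},
    {"offset": [2.8, -8.4, 0], "delta_rot": [0, 0, -21], "jaw": 0},
    {"offset": [3.8, -11.3, 0], "delta_rot": [0, 0, -28], "jaw": 0},
    {"offset": [4.8, -14.2, 0], "delta_rot": [0, 0, -35], "jaw": 0},
    {"offset": [5.9, -17.2, 0], "delta_rot": [0, 0, -42], "jaw": 0},
    {"offset": [7, -20.3, 0], "delta_rot": [0, 0, -49], "jaw": 0},
    {"offset": [8.1, -23.5, 0], "delta_rot": [0, 0, -56], "jaw": 0}
  ]
}}

```text
time: 13.27
position: [0.5861, 0.1201, 0.1443]
tool_rot: [0.789, 0.615, -0.0, -0.0]
ft_force: [0.7, 0.7, -0.5]
grip_width: 0.0149
```

Emit:
{"method": "drive_tool", "body": {
  "plan": [
    {"offset": [0, 0, 0.2], "delta_rot": [0, 0, -2], "jaw": 0},
    {"offset": [0, 0, 0.4], "delta_rot": [0, 0, -2], "jaw": 0},
    {"offset": [0, 0, 0.6], "delta_rot": [0, 0, -2], "jaw": 0},
    {"offset": [0, 0, 0.8], "delta_rot": [0, 0, -2], "jaw": 0},
    {"offset": [0, 0, 1], "delta_rot": [0, 0, -2], "jaw": 0},
    {"offset": [0, 0, 1], "delta_rot": [0, 0, -2], "jaw": 0},
    {"offset": [0, 0, 1], "delta_rot": [0, 0, -2], "jaw": 0},
    {"offset": [0, 0, 1], "delta_rot": [0, 0, -2], "jaw": 0}
  ]
}}

```text
time: 13.93
position: [0.5868, 0.1181, 0.1345]
tool_rot: [0.779, 0.627, 0.0, -0.0]
ft_force: [0.7, 0.4, -0.2]
grip_width: 0.0145
```

Run:
```python
from h import *
go(bx(-.004,0,.012),78)
cv2.imwrite("pics/w8.png",camera("wrist")[:,:,::-1])
a=camera("scene")[120:310,180:400];cv2.imwrite("pics/s8.png",cv2.resize(a,None,fx=3,fy=3,interpolation=cv2.INTER_CUBIC)[:,:,::-1])
```

```text
pos [0.5868 0.1181 0.1345] t 13.93 F [ 0.7   0.36 -0.15] q [ 0.01  0.6   1.58  0.    0.96 -1.34] grip 0.0145
offset [ 0.68 -0.3  12.25] rot [ 0.  -0.  -0.3]
```

View pics/w8.png

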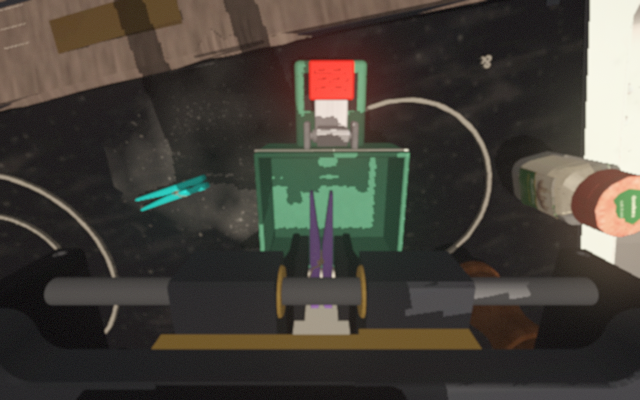

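View pics/s8.png

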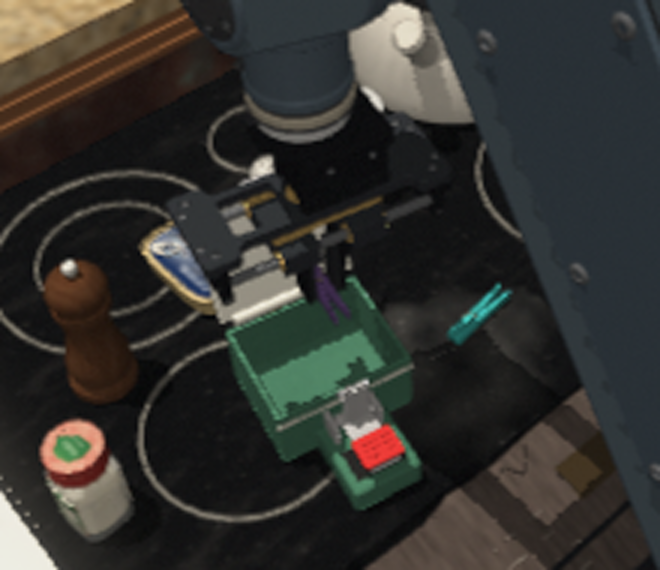

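Emit:
{"method": "drive_tool", "body": {
  "plan": [
    {"offset": [0.4, -0.2, 0.5], "delta_rot": [0, 0, 0], "jaw": 0},
    {"offset": [0.7, -0.4, 1.5], "delta_rot": [0, 0, 0], "jaw": 0},
    {"offset": [0.7, -0.4, 3], "delta_rot": [0, 0, 0], "jaw": 0},
    {"offset": [0.7, -0.4, 5], "delta_rot": [0, 0, 0], "jaw": 0},
    {"offset": [0.7, -0.4, 7], "delta_rot": [0, 0, 0], "jaw": 0},
    {"offset": [0.7, -0.4, 9], "delta_rot": [0, 0, 0], "jaw": 0},
    {"offset": [0.7, -0.4, 10], "delta_rot": [0, 0, 0], "jaw": 0},
    {"offset": [0.7, -0.4, 10.5], "delta_rot": [0, 0, 0], "jaw": 0}
  ]
}}

```text
time: 14.7
position: [0.5825, 0.1268, 0.0271]
tool_rot: [0.778, 0.628, -0.002, -0.001]
ft_force: [-0.3, -0.3, -0.1]
grip_width: 0.0146
```

Run:
```python
from h import *
go(bx(-.005,0,.0125),78)
cv2.imwrite("pics/w9.png",camera("wrist")[:,:,::-1])
```

```text
pos [0.5825 0.1268 0.0271] t 14.7 F [-0.26 -0.29 -0.06] q [ 0.03  0.76  1.64  0.    0.74 -1.33] grip 0.0146
offset [-0.08  0.22  1.45] rot [-0.2  0.1 -0.2]
```

View pics/w9.png

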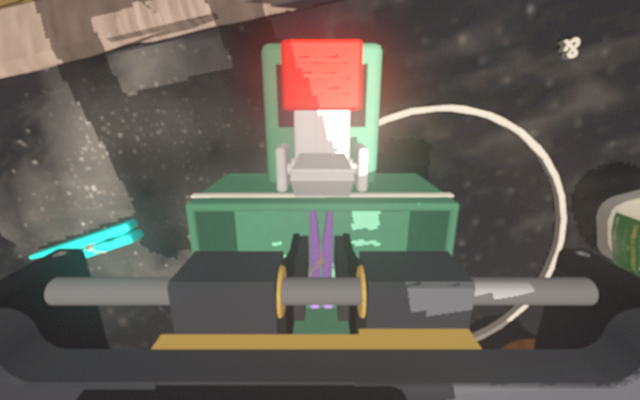

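Emit:
{"method": "drive_tool", "body": {
  "plan": [
    {"offset": [0, 0, 0.3], "delta_rot": [0, 0, 0], "jaw": 0},
    {"offset": [0, 0.1, 0.6], "delta_rot": [0, 0, 0], "jaw": 0},
    {"offset": [0, 0.1, 0.9], "delta_rot": [0, 0, 0], "jaw": 0},
    {"offset": [0, 0.1, 1.1], "delta_rot": [0, 0, 0], "jaw": 0},
    {"offset": [0, 0.1, 1.3], "delta_rot": [0, 0, 0], "jaw": 0},
    {"offset": [0, 0.1, 1.4], "delta_rot": [0, 0, 0], "jaw": 0},
    {"offset": [0, 0.1, 1.4], "delta_rot": [0, 0, 0], "jaw": 0},
    {"offset": [0, 0.1, 1.4], "delta_rot": [0, 0, 0], "jaw": 1.5}
  ]
}}

```text
time: 15.42
position: [0.5853, 0.1262, 0.0156]
tool_rot: [0.779, 0.628, 0.0, 0.0]
ft_force: [-0.2, 0.8, -0.7]
grip_width: 0.0149
```

Emit:
{"method": "drive_tool", "body": {
  "plan": [
    {"offset": [0, 0, 0], "delta_rot": [0, 0, 0], "jaw": 2},
    {"offset": [0, 0, 0], "delta_rot": [0, 0, 0], "jaw": 2.5},
    {"offset": [0, 0, 0], "delta_rot": [0, 0, 0], "jaw": 3},
    {"offset": [0, 0, 0], "delta_rot": [0, 0, 0], "jaw": 3},
    {"offset": [0, 0, -0.5], "delta_rot": [0, 0, 0], "jaw": 3},
    {"offset": [0, 0, -1.5], "delta_rot": [0, 0, 0], "jaw": 3},
    {"offset": [0, 0, -3], "delta_rot": [0, 0, 0], "jaw": 3},
    {"offset": [0, 0, -5], "delta_rot": [0, 0, 0], "jaw": 3}
  ]
}}

```text
time: 16.08
position: [0.5844, 0.1262, 0.0657]
tool_rot: [0.779, 0.628, -0.001, -0.001]
ft_force: [-0.2, 1.0, -0.2]
grip_width: 0.0299
```

Emit:
{"method": "drive_tool", "body": {
  "plan": [
    {"offset": [0, 0, -2], "delta_rot": [0, 0, 0], "jaw": 3},
    {"offset": [0, 0, -5], "delta_rot": [0, 0, 0], "jaw": 3},
    {"offset": [0, 0, -8], "delta_rot": [0, 0, 0], "jaw": 3},
    {"offset": [0, 0, -11], "delta_rot": [0, 0, 0], "jaw": 2},
    {"offset": [0, 0, -14], "delta_rot": [0, 0, 0], "jaw": 1},
    {"offset": [0, 0, -16.5], "delta_rot": [0, 0, 0], "jaw": 0},
    {"offset": [0, 0, -16.5], "delta_rot": [0, 0, 0], "jaw": 0},
    {"offset": [0, 0, -16.5], "delta_rot": [0, 0, 0], "jaw": 0}
  ]
}}

```text
time: 16.75
position: [0.5862, 0.1263, 0.2332]
tool_rot: [0.779, 0.628, 0.002, 0.002]
ft_force: [0.5, 0.0, -0.4]
grip_width: 0.0053
```

Run:
```python
from h import *
cv2.imwrite("pics/w10.png",camera("wrist")[:,:,::-1])
a=camera("scene")[120:310,180:400];cv2.imwrite("pics/s10.png",cv2.resize(a,None,fx=3,fy=3,interpolation=cv2.INTER_CUBIC)[:,:,::-1])
go(bx(.125,0,.23),78)
```

```text
pos [0.5843 0.1262 0.2301] t 16.85 F [-0.29  0.09 -0.66] q [ 0.03  0.48  1.49  0.    1.17 -1.33] grip 0.002
offset [-2.000e-02  1.303e+01 -1.000e-02] rot [-0.1  0.  -0.3]
```

View pics/w10.png

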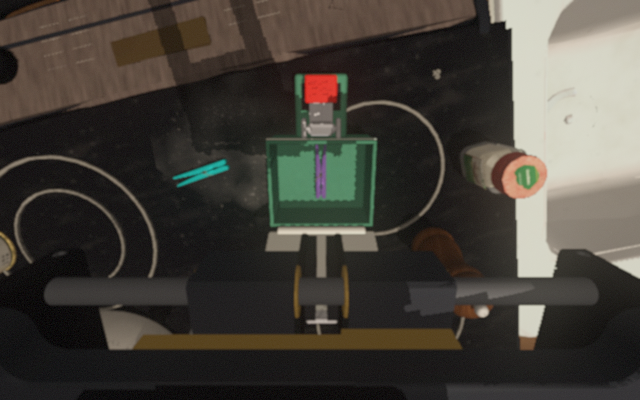

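View pics/s10.png

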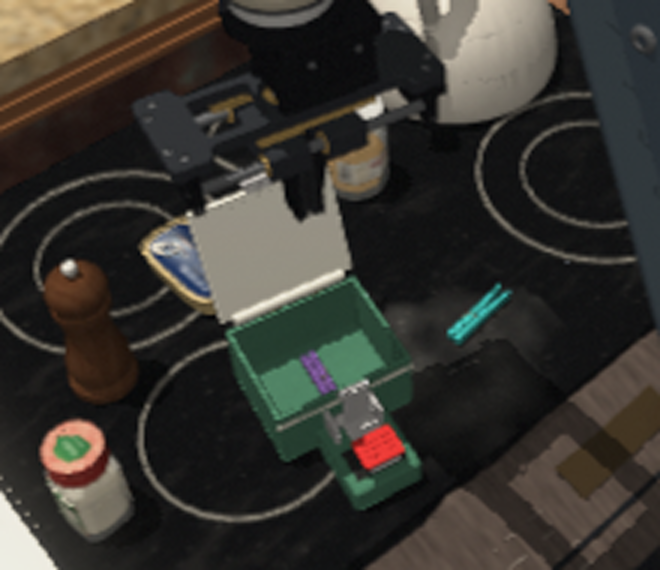

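Emit:
{"method": "drive_tool", "body": {
  "plan": [
    {"offset": [0, 3, 0], "delta_rot": [0, 0, 0], "jaw": 0},
    {"offset": [0, 6, 0], "delta_rot": [0, 0, 0], "jaw": 0},
    {"offset": [0, 9, 0], "delta_rot": [0, 0, 0], "jaw": 0},
    {"offset": [0, 12, 0], "delta_rot": [0, 0, 0], "jaw": 0},
    {"offset": [0, 13, 0], "delta_rot": [0, 0, 0], "jaw": 0},
    {"offset": [0, 13, 1.5], "delta_rot": [0, 0, 0], "jaw": 0},
    {"offset": [0, 13, 3.5], "delta_rot": [0, 0, 0], "jaw": 0},
    {"offset": [0, 13, 5], "delta_rot": [0, 0, 0], "jaw": 0}
  ]
}}

```text
time: 17.52
position: [0.7108, 0.0983, 0.1765]
tool_rot: [0.779, 0.627, -0.002, -0.002]
ft_force: [0.1, 0.1, -0.5]
grip_width: 0.0008
```

Run:
```python
from h import *
cv2.imwrite("pics/w11.png",camera("wrist")[:,:,::-1])
a=camera("scene")[100:310,160:400];cv2.imwrite("pics/s11.png",cv2.resize(a,None,fx=3,fy=2.8,interpolation=cv2.INTER_CUBIC)[:,:,::-1])
go(bx(.125,0,.159),78)
go(bx(.100,0,.159),78)
```

```text
pos [0.7086 0.0985 0.1744] t 17.62 F [ 0.23 -0.27 -0.19] q [-0.02  0.71  1.22 -0.    1.23 -1.37] grip 0.0005
offset [0.05 0.31 1.54] rot [-0.7  0.1 -0.3]
pos [0.7086 0.0985 0.1744] t 17.62 F [ 0.23 -0.27 -0.19] q [-0.02  0.71  1.22 -0.    1.23 -1.37] grip 0.0005
offset [ 0.04 -2.19  1.57] rot [-0.7  0.1 -0.3]
```

View pics/w11.png

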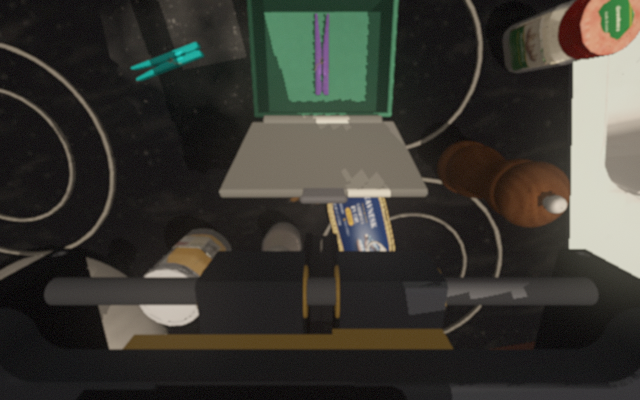

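View pics/s11.png

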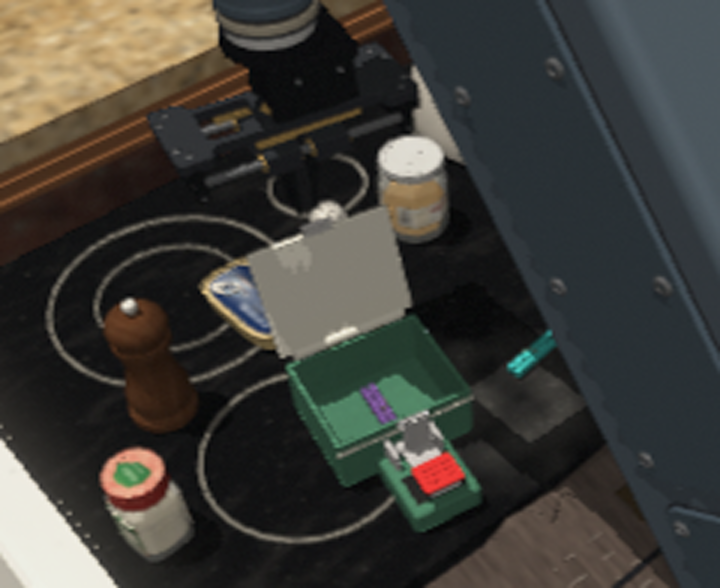

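Emit:
{"method": "drive_tool", "body": {
  "plan": [
    {"offset": [0, 0, 0.8], "delta_rot": [0, 0, 0], "jaw": 0},
    {"offset": [0, 0, 1.5], "delta_rot": [0, 0, 0], "jaw": 0},
    {"offset": [0, -0.5, 1.5], "delta_rot": [0, 0, 0], "jaw": 0},
    {"offset": [0, -1, 1.5], "delta_rot": [0, 0, 0], "jaw": 0},
    {"offset": [0, -1.5, 1.5], "delta_rot": [0, 0, 0], "jaw": 0},
    {"offset": [0, -1.9, 1.5], "delta_rot": [0, 0, 0], "jaw": 0},
    {"offset": [0, -2.2, 1.5], "delta_rot": [0, 0, 0], "jaw": 0},
    {"offset": [0, -2.5, 1.5], "delta_rot": [0, 0, 0], "jaw": 0}
  ]
}}

```text
time: 18.28
position: [0.6884, 0.104, 0.1666]
tool_rot: [0.779, 0.628, 0.001, 0.001]
ft_force: [0.9, -0.1, 1.0]
grip_width: 0.0008
```

Run:
```python
from h import *
go(bx(.0685,0,.166),78)
```

```text
pos [0.6884 0.104  0.1666] t 18.28 F [ 0.86 -0.13  1.03] q [-0.01  0.68  1.29 -0.    1.17 -1.37] grip 0.0008
offset [-0.08 -3.26  0.05] rot [ 0.2 -0.  -0.3]
```

Emit:
{"method": "drive_tool", "body": {
  "plan": [
    {"offset": [0, -0.4, 0.2], "delta_rot": [0, 0, 0], "jaw": 0},
    {"offset": [0, -0.8, 0.2], "delta_rot": [0, 0, 0], "jaw": 0},
    {"offset": [0, -1.2, 0.2], "delta_rot": [0, 0, 0], "jaw": 0},
    {"offset": [0, -1.6, 0.2], "delta_rot": [0, 0, 0], "jaw": 0},
    {"offset": [0, -2, 0.1], "delta_rot": [0, 0, 0], "jaw": 0},
    {"offset": [0, -2.4, 0.1], "delta_rot": [0, 0, 0], "jaw": 0},
    {"offset": [0, -2.8, 0.1], "delta_rot": [0, 0, 0], "jaw": 0},
    {"offset": [0, -3.2, 0.1], "delta_rot": [0, 0, 0], "jaw": 0}
  ]
}}

```text
time: 18.95
position: [0.6562, 0.1108, 0.1645]
tool_rot: [0.779, 0.628, 0.0, 0.0]
ft_force: [-0.5, -0.7, 0.5]
grip_width: 0.0004
```

Run:
```python
from h import *
go(bx(.0327,0,.161),78)
cv2.imwrite("pics/w12.png",camera("wrist")[:,:,::-1])
a=camera("scene")[100:310,160:400];cv2.imwrite("pics/s12.png",cv2.resize(a,None,fx=3,fy=2.8,interpolation=cv2.INTER_CUBIC)[:,:,::-1])
```

```text
pos [0.6562 0.1108 0.1645] t 18.95 F [-0.46 -0.69  0.49] q [-0.    0.65  1.38 -0.    1.12 -1.36] grip 0.0004
offset [-0.07 -3.56  0.35] rot [ 0.   0.  -0.3]
```

View pics/w12.png

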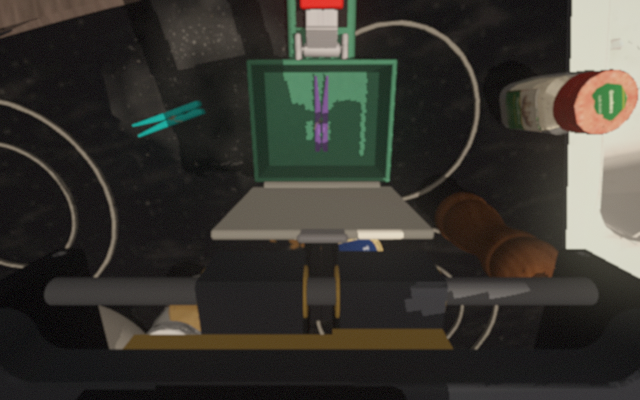

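View pics/s12.png

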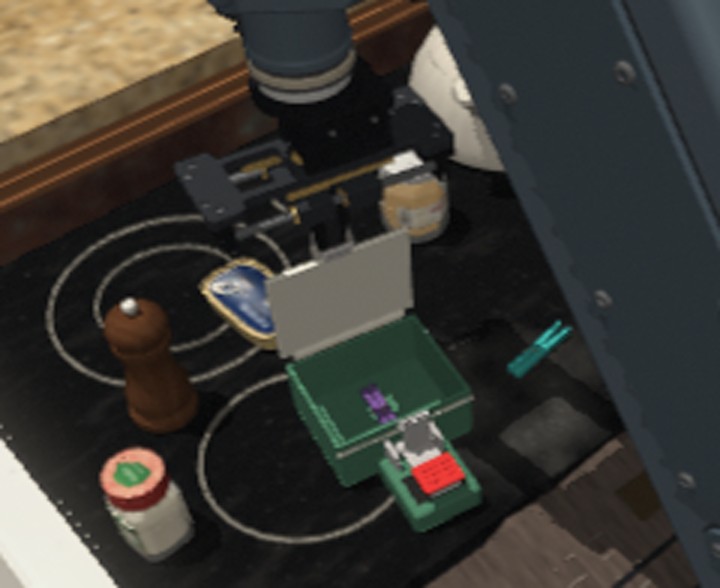

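Emit:
{"method": "drive_tool", "body": {
  "plan": [
    {"offset": [0, -0.9, 0], "delta_rot": [0, 0, 0], "jaw": 0},
    {"offset": [0, -1.9, 0], "delta_rot": [0, 0, 0], "jaw": 0},
    {"offset": [0, -2.8, 0.2], "delta_rot": [0, 0, 0], "jaw": 0},
    {"offset": [0, -3.6, 0.4], "delta_rot": [0, 0, 0], "jaw": 0},
    {"offset": [0, -4.3, 0.7], "delta_rot": [0, 0, 0], "jaw": 0},
    {"offset": [0, -5, 1.05], "delta_rot": [0, 0, 0], "jaw": 0},
    {"offset": [0, -5.6, 1.4], "delta_rot": [0, 0, 0], "jaw": 0},
    {"offset": [0, -6.2, 1.75], "delta_rot": [0, 0, 0], "jaw": 0}
  ]
}}

```text
time: 19.72
position: [0.5954, 0.124, 0.1466]
tool_rot: [0.779, 0.628, 0.0, 0.0]
ft_force: [0.9, -0.1, 0.5]
grip_width: 0.0001
```

Run:
```python
from h import *
go(bx(-.014,0,.127),78)
go(bx(-.030,0,.101),78)
cv2.imwrite("pics/w13.png",camera("wrist")[:,:,::-1])
```

```text
pos [0.5954 0.124  0.1466] t 19.72 F [ 0.93 -0.11  0.51] q [ 0.02  0.6   1.55  0.    1.   -1.34] grip 0.0001
offset [-0.09 -2.01  1.96] rot [ 0.  -0.  -0.3]
pos [0.5954 0.124  0.1466] t 19.72 F [ 0.93 -0.11  0.51] q [ 0.02  0.6   1.55  0.    1.   -1.34] grip 0.0001
offset [-0.09 -3.61  4.56] rot [ 0.  -0.  -0.3]
```

View pics/w13.png

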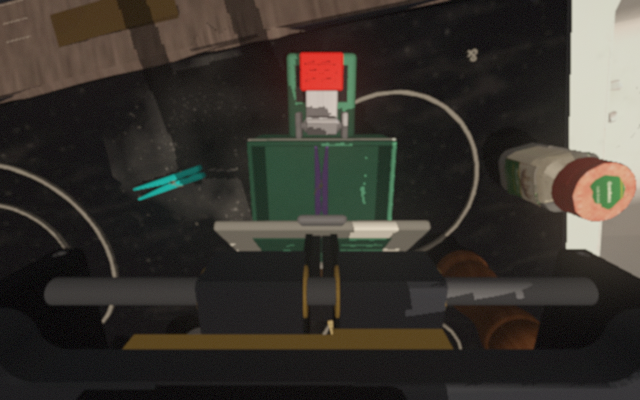

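Emit:
{"method": "drive_tool", "body": {
  "plan": [
    {"offset": [0, -0.6, 0.5], "delta_rot": [0, 0, 0], "jaw": 0},
    {"offset": [0, -1.2, 1], "delta_rot": [0, 0, 0], "jaw": 0},
    {"offset": [0, -1.6, 1.5], "delta_rot": [0, 0, 0], "jaw": 0},
    {"offset": [0, -2, 2], "delta_rot": [0, 0, 0], "jaw": 0},
    {"offset": [0, -2.5, 2.6], "delta_rot": [0, 0, 0], "jaw": 0},
    {"offset": [0, -2.9, 3.2], "delta_rot": [0, 0, 0], "jaw": 0},
    {"offset": [0, -3.3, 3.8], "delta_rot": [0, 0, 0], "jaw": 0},
    {"offset": [0, -3.6, 4.4], "delta_rot": [0, 0, 0], "jaw": 0}
  ]
}}

```text
time: 20.43
position: [0.5603, 0.1316, 0.1023]
tool_rot: [0.779, 0.628, -0.0, -0.0]
ft_force: [0.5, -0.1, 1.3]
grip_width: 0.0005
```

Run:
```python
from h import *
go(bx(-.040,0,.082),78)
cv2.imwrite("pics/w14.png",camera("wrist")[:,:,::-1])
a=camera("scene")[100:310,160:400];cv2.imwrite("pics/s14.png",cv2.resize(a,None,fx=3,fy=2.8,interpolation=cv2.INTER_CUBIC)[:,:,::-1])
```

```text
pos [0.5603 0.1316 0.1023] t 20.43 F [ 0.5  -0.07  1.28] q [ 0.04  0.63  1.66  0.    0.86 -1.32] grip 0.0005
offset [-0.09 -1.01  2.03] rot [-0.   0.  -0.3]
```

View pics/w14.png

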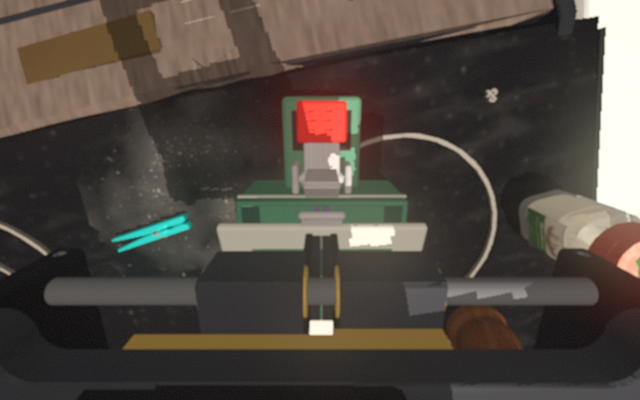

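View pics/s14.png

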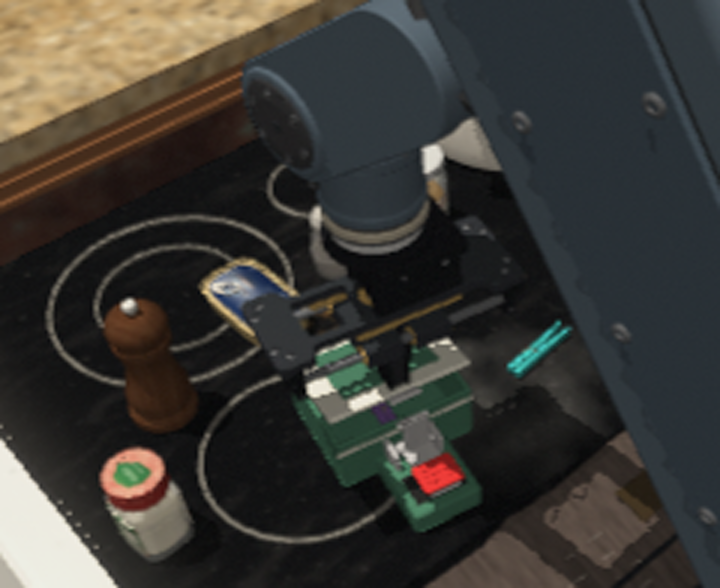

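Emit:
{"method": "drive_tool", "body": {
  "plan": [
    {"offset": [0, -0.1, 0.2], "delta_rot": [0, 0, 0], "jaw": 0},
    {"offset": [0, -0.3, 0.4], "delta_rot": [0, 0, 0], "jaw": 0},
    {"offset": [0, -0.4, 0.6], "delta_rot": [0, 0, 0], "jaw": 0},
    {"offset": [0, -0.5, 0.8], "delta_rot": [0, 0, 0], "jaw": 0},
    {"offset": [0, -0.6, 1], "delta_rot": [0, 0, 0], "jaw": 0},
    {"offset": [0, -0.7, 1.2], "delta_rot": [0, 0, 0], "jaw": 0},
    {"offset": [0, -0.8, 1.4], "delta_rot": [0, 0, 0], "jaw": 0},
    {"offset": [0, -0.8, 1.6], "delta_rot": [0, 0, 0], "jaw": 0}
  ]
}}

```text
time: 21.2
position: [0.5526, 0.1333, 0.0868]
tool_rot: [0.779, 0.628, -0.0, -0.0]
ft_force: [0.0, -0.1, 1.4]
grip_width: 0.0002
```

Emit:
{"method": "drive_tool", "body": {
  "plan": [
    {"offset": [0, 0, 0.05], "delta_rot": [0, 0, 0], "jaw": 0},
    {"offset": [0, 0, 0.1], "delta_rot": [0, 0, 0], "jaw": 0},
    {"offset": [0, 0, 0.15], "delta_rot": [0, 0, 0], "jaw": 0},
    {"offset": [0, 0, 0.2], "delta_rot": [0, 0, 0], "jaw": 0},
    {"offset": [0, 0, 0.25], "delta_rot": [0, 0, 0], "jaw": 0},
    {"offset": [0, 0, 0.3], "delta_rot": [0, 0, 0], "jaw": 0},
    {"offset": [0, 0, 0.35], "delta_rot": [0, 0, 0], "jaw": 0},
    {"offset": [0, 0, 0.4], "delta_rot": [0, 0, 0], "jaw": 0}
  ]
}}

```text
time: 21.87
position: [0.5526, 0.1333, 0.0833]
tool_rot: [0.779, 0.628, -0.0, -0.0]
ft_force: [-2.5, 0.7, 6.0]
grip_width: 0.0005
```

Emit:
{"method": "drive_tool", "body": {
  "plan": [
    {"offset": [0, 0, 0.02], "delta_rot": [0, 0, 0], "jaw": 0},
    {"offset": [0, 0, 0.04], "delta_rot": [0, 0, 0], "jaw": 0},
    {"offset": [0, 0, 0.06], "delta_rot": [0, 0, 0], "jaw": 0},
    {"offset": [0, 0, 0.08], "delta_rot": [0, 0, 0], "jaw": 0},
    {"offset": [0, 0, 0.1], "delta_rot": [0, 0, 0], "jaw": 0},
    {"offset": [0, 0, 0.1], "delta_rot": [0, 0, 0], "jaw": 0},
    {"offset": [0, 0, 0.1], "delta_rot": [0, 0, 0], "jaw": 0},
    {"offset": [0, 0, 0.1], "delta_rot": [0, 0, 0], "jaw": 0}
  ]
}}

```text
time: 22.53
position: [0.5525, 0.1333, 0.0825]
tool_rot: [0.779, 0.628, -0.0, -0.0]
ft_force: [-1.6, 0.8, 6.0]
grip_width: 0.0007
```

Run:
```python
from h import *
go(bx(-.040,0,.082),78)
cv2.imwrite("pics/w15.png",camera("wrist")[:,:,::-1])
a=camera("scene")[200:310,240:365];cv2.imwrite("pics/s15.png",cv2.resize(a,None,fx=5,fy=5,interpolation=cv2.INTER_CUBIC)[:,:,::-1])
```

```text
pos [0.5525 0.1333 0.0825] t 22.53 F [-1.64  0.83  5.99] q [ 0.04  0.65  1.69  0.    0.8  -1.32] grip 0.0007
offset [-0.09 -0.22  0.05] rot [-0.   0.  -0.3]
```

View pics/w15.png

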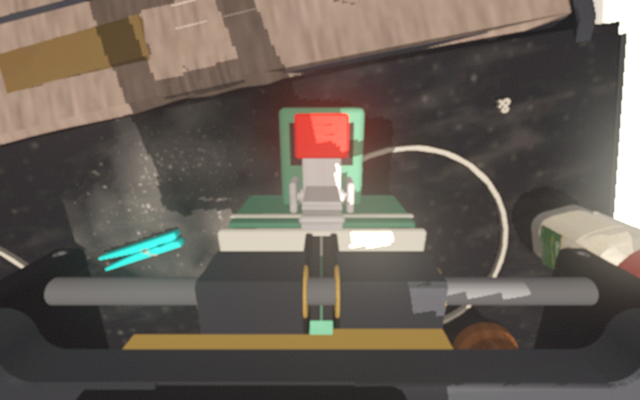

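View pics/s15.png

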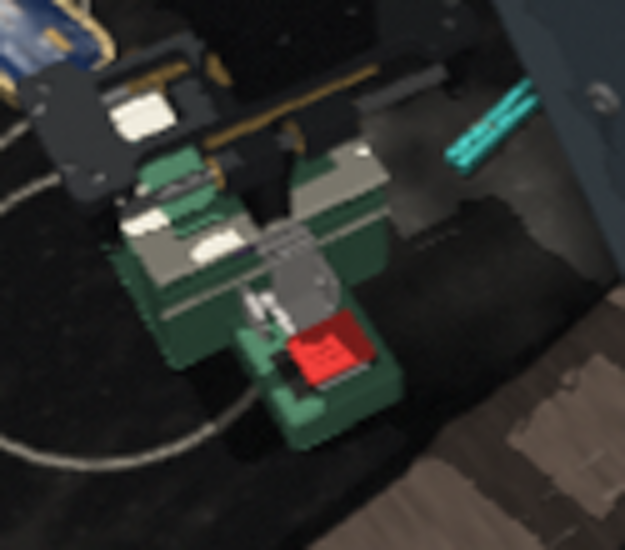

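The catch bar is against the hook tip (wrist view, about (322,215)) and the lid is nearly down, at 6 N. I'll continue in 1 mm steps.

Emit:
{"method": "drive_tool", "body": {
  "plan": [
    {"offset": [0, 0, 0.02], "delta_rot": [0, 0, 0], "jaw": 0},
    {"offset": [0, 0, 0.04], "delta_rot": [0, 0, 0], "jaw": 0},
    {"offset": [0, 0, 0.06], "delta_rot": [0, 0, 0], "jaw": 0},
    {"offset": [0, 0, 0.08], "delta_rot": [0, 0, 0], "jaw": 0},
    {"offset": [0, 0, 0.1], "delta_rot": [0, 0, 0], "jaw": 0},
    {"offset": [0, 0, 0.12], "delta_rot": [0, 0, 0], "jaw": 0},
    {"offset": [0, 0, 0.12], "delta_rot": [0, 0, 0], "jaw": 0},
    {"offset": [0, 0, 0.12], "delta_rot": [0, 0, 0], "jaw": 0}
  ]
}}

```text
time: 23.3
position: [0.5524, 0.1333, 0.0815]
tool_rot: [0.779, 0.628, -0.0, -0.0]
ft_force: [-2.0, -0.4, 7.5]
grip_width: 0.0001
```

Emit:
{"method": "drive_tool", "body": {
  "plan": [
    {"offset": [0, 0, 0.02], "delta_rot": [0, 0, 0], "jaw": 0},
    {"offset": [0, 0, 0.04], "delta_rot": [0, 0, 0], "jaw": 0},
    {"offset": [0, 0, 0.06], "delta_rot": [0, 0, 0], "jaw": 0},
    {"offset": [0, 0, 0.08], "delta_rot": [0, 0, 0], "jaw": 0},
    {"offset": [0, 0, 0.1], "delta_rot": [0, 0, 0], "jaw": 0},
    {"offset": [0, 0, 0.12], "delta_rot": [0, 0, 0], "jaw": 0},
    {"offset": [0, 0, 0.12], "delta_rot": [0, 0, 0], "jaw": 0},
    {"offset": [0, 0, 0.12], "delta_rot": [0, 0, 0], "jaw": 0}
  ]
}}

```text
time: 23.97
position: [0.5523, 0.1333, 0.0806]
tool_rot: [0.779, 0.628, -0.0, -0.0]
ft_force: [-3.6, 0.3, 9.3]
grip_width: 0.0003
```

Emit:
{"method": "drive_tool", "body": {
  "plan": [
    {"offset": [0, 0, 0.02], "delta_rot": [0, 0, 0], "jaw": 0},
    {"offset": [0, 0, 0.04], "delta_rot": [0, 0, 0], "jaw": 0},
    {"offset": [0, 0, 0.06], "delta_rot": [0, 0, 0], "jaw": 0},
    {"offset": [0, 0, 0.08], "delta_rot": [0, 0, 0], "jaw": 0},
    {"offset": [0, 0, 0.1], "delta_rot": [0, 0, 0], "jaw": 0},
    {"offset": [0, 0, 0.1], "delta_rot": [0, 0, 0], "jaw": 0},
    {"offset": [0, 0, 0.1], "delta_rot": [0, 0, 0], "jaw": 0},
    {"offset": [0, 0, 0.1], "delta_rot": [0, 0, 0], "jaw": 0}
  ]
}}

```text
time: 24.63
position: [0.5522, 0.1334, 0.0798]
tool_rot: [0.779, 0.628, -0.0, -0.0]
ft_force: [-3.6, 0.5, 11.2]
grip_width: 0.0004
```

Emit:
{"method": "drive_tool", "body": {
  "plan": [
    {"offset": [0, 0, 0.02], "delta_rot": [0, 0, 0], "jaw": 0},
    {"offset": [0, 0, 0.04], "delta_rot": [0, 0, 0], "jaw": 0},
    {"offset": [0, 0, 0.06], "delta_rot": [0, 0, 0], "jaw": 0},
    {"offset": [0, 0, 0.07], "delta_rot": [0, 0, 0], "jaw": 0},
    {"offset": [0, 0, 0.07], "delta_rot": [0, 0, 0], "jaw": 0},
    {"offset": [0, 0, 0.07], "delta_rot": [0, 0, 0], "jaw": 0},
    {"offset": [0, 0, 0.07], "delta_rot": [0, 0, 0], "jaw": 0},
    {"offset": [0, 0, 0.07], "delta_rot": [0, 0, 0], "jaw": 0}
  ]
}}

```text
time: 25.3
position: [0.5522, 0.1334, 0.0794]
tool_rot: [0.779, 0.628, -0.0, -0.0]
ft_force: [-4.6, 0.5, 13.1]
grip_width: 0.0006
```

Run:
```python
from h import *
go(bx(-.040,0,.082),78)
cv2.imwrite("pics/w16.png",cv2.resize(camera("wrist")[80:280,220:420],None,fx=3,fy=3)[:,:,::-1])
```

```text
pos [0.5522 0.1334 0.0794] t 25.3 F [-4.57  0.49 13.1 ] q [ 0.04  0.65  1.69  0.    0.8  -1.32] grip 0.0006
offset [-0.09 -0.18 -0.26] rot [-0.1  0.  -0.3]
```

View pics/w16.png

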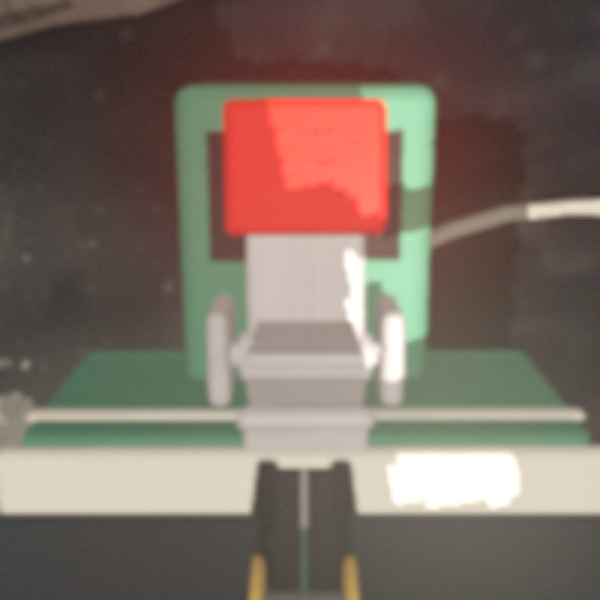

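Emit:
{"method": "drive_tool", "body": {
  "plan": [
    {"offset": [0, 0, 0.01], "delta_rot": [0, 0, 0], "jaw": 0},
    {"offset": [0, 0, 0.02], "delta_rot": [0, 0, 0], "jaw": 0},
    {"offset": [0, 0, 0.03], "delta_rot": [0, 0, 0], "jaw": 0},
    {"offset": [0, 0, 0.04], "delta_rot": [0, 0, 0], "jaw": 0},
    {"offset": [0, 0, 0.04], "delta_rot": [0, 0, 0], "jaw": 0},
    {"offset": [0, 0, 0.04], "delta_rot": [0, 0, 0], "jaw": 0},
    {"offset": [0, 0, 0.04], "delta_rot": [0, 0, 0], "jaw": 0},
    {"offset": [0, 0, 0.04], "delta_rot": [0, 0, 0], "jaw": 0}
  ]
}}

```text
time: 26.02
position: [0.5522, 0.1333, 0.0776]
tool_rot: [0.779, 0.628, -0.001, -0.0]
ft_force: [-2.7, 0.4, 2.7]
grip_width: 0.0004
```

Emit:
{"method": "drive_tool", "body": {
  "plan": [
    {"offset": [0, 0, 0.04], "delta_rot": [0, 0, 0], "jaw": 0},
    {"offset": [0, 0, 0.08], "delta_rot": [0, 0, 0], "jaw": 0},
    {"offset": [0, 0, 0.12], "delta_rot": [0, 0, 0], "jaw": 0},
    {"offset": [0, 0, 0.16], "delta_rot": [0, 0, 0], "jaw": 0},
    {"offset": [0, 0, 0.2], "delta_rot": [0, 0, 0], "jaw": 0},
    {"offset": [0, 0, 0.2], "delta_rot": [0, 0, 0], "jaw": 0},
    {"offset": [0, 0, 0.2], "delta_rot": [0, 0, 0], "jaw": 0},
    {"offset": [0, 0, 0.2], "delta_rot": [0, 0, 0], "jaw": 0}
  ]
}}

```text
time: 26.68
position: [0.5532, 0.1332, 0.0754]
tool_rot: [0.779, 0.628, 0.0, 0.0]
ft_force: [-0.8, 0.2, 1.8]
grip_width: 0.0002
```

Emit:
{"method": "drive_tool", "body": {
  "plan": [
    {"offset": [0, 0, 0.03], "delta_rot": [0, 0, 0], "jaw": 0},
    {"offset": [0, 0, 0.06], "delta_rot": [0, 0, 0], "jaw": 0},
    {"offset": [0, 0, 0.09], "delta_rot": [0, 0, 0], "jaw": 0},
    {"offset": [0, 0, 0.12], "delta_rot": [0, 0, 0], "jaw": 0},
    {"offset": [0, 0, 0.15], "delta_rot": [0, 0, 0], "jaw": 0},
    {"offset": [0, 0, 0.15], "delta_rot": [0, 0, 0], "jaw": 0},
    {"offset": [0, 0, 0.15], "delta_rot": [0, 0, 0], "jaw": 0},
    {"offset": [0, 0, 0.15], "delta_rot": [0, 0, 0], "jaw": 0}
  ]
}}

```text
time: 27.35
position: [0.553, 0.1332, 0.0738]
tool_rot: [0.779, 0.628, -0.0, -0.0]
ft_force: [0.1, 0.7, 1.0]
grip_width: 0.0005
```

Emit:
{"method": "drive_tool", "body": {
  "plan": [
    {"offset": [0, 0, 0.02], "delta_rot": [0, 0, 0], "jaw": 0},
    {"offset": [0, 0, 0.04], "delta_rot": [0, 0, 0], "jaw": 0},
    {"offset": [0, 0, 0.06], "delta_rot": [0, 0, 0], "jaw": 0},
    {"offset": [0, 0, 0.08], "delta_rot": [0, 0, 0], "jaw": 0},
    {"offset": [0, 0, 0.1], "delta_rot": [0, 0, 0], "jaw": 0},
    {"offset": [0, 0, 0.1], "delta_rot": [0, 0, 0], "jaw": 0},
    {"offset": [0, 0, 0.1], "delta_rot": [0, 0, 0], "jaw": 0},
    {"offset": [0, 0, 0.1], "delta_rot": [0, 0, 0], "jaw": 0}
  ]
}}

```text
time: 28.02
position: [0.553, 0.1332, 0.073]
tool_rot: [0.779, 0.628, 0.0, 0.0]
ft_force: [-0.7, -0.4, 1.2]
grip_width: 0.0002
```

Run:
```python
from h import *
go(bx(-.040,0,.082),78)
cv2.imwrite("pics/w17.png",cv2.resize(camera("wrist")[80:280,220:420],None,fx=3,fy=3)[:,:,::-1])
```

```text
pos [0.553  0.1332 0.073 ] t 28.02 F [-0.72 -0.38  1.15] q [ 0.04  0.67  1.69 -0.    0.78 -1.32] grip 0.0002
offset [-0.09 -0.27 -0.9 ] rot [ 0.   0.  -0.3]
```

View pics/w17.png

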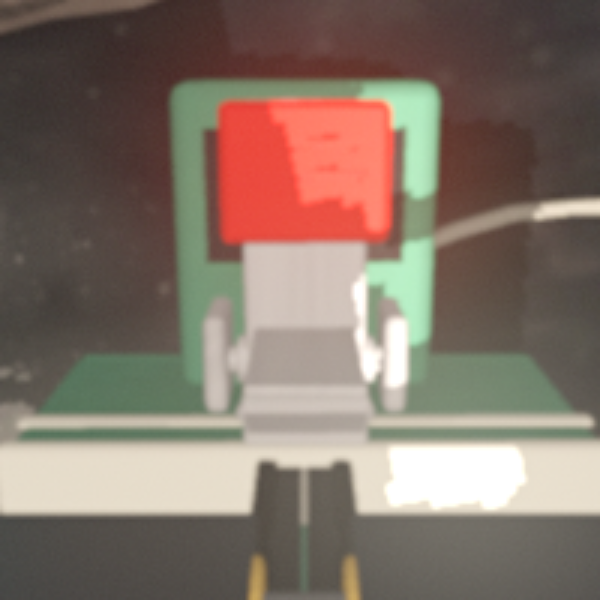

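Emit:
{"method": "drive_tool", "body": {
  "plan": [
    {"offset": [0, 0, 0.02], "delta_rot": [0, 0, 0], "jaw": 0},
    {"offset": [0, 0, 0.04], "delta_rot": [0, 0, 0], "jaw": 0},
    {"offset": [0, 0, 0.06], "delta_rot": [0, 0, 0], "jaw": 0},
    {"offset": [0, 0, 0.08], "delta_rot": [0, 0, 0], "jaw": 0},
    {"offset": [0, 0, 0.08], "delta_rot": [0, 0, 0], "jaw": 0},
    {"offset": [0, 0, 0.08], "delta_rot": [0, 0, 0], "jaw": 0},
    {"offset": [0, 0, 0.08], "delta_rot": [0, 0, 0], "jaw": 0},
    {"offset": [0, 0, 0.08], "delta_rot": [0, 0, 0], "jaw": 0}
  ]
}}

```text
time: 28.73
position: [0.553, 0.1332, 0.0724]
tool_rot: [0.779, 0.628, 0.0, 0.0]
ft_force: [-1.7, 0.4, 4.4]
grip_width: 0.0003
```

Emit:
{"method": "drive_tool", "body": {
  "plan": [
    {"offset": [0, 0, 0.02], "delta_rot": [0, 0, 0], "jaw": 0},
    {"offset": [0, 0, 0.04], "delta_rot": [0, 0, 0], "jaw": 0},
    {"offset": [0, 0, 0.06], "delta_rot": [0, 0, 0], "jaw": 0},
    {"offset": [0, 0, 0.06], "delta_rot": [0, 0, 0], "jaw": 0},
    {"offset": [0, 0, 0.06], "delta_rot": [0, 0, 0], "jaw": 0},
    {"offset": [0, 0, 0.06], "delta_rot": [0, 0, 0], "jaw": 0},
    {"offset": [0, 0, 0.06], "delta_rot": [0, 0, 0], "jaw": 0},
    {"offset": [0, 0, 0.06], "delta_rot": [0, 0, 0], "jaw": 0}
  ]
}}

```text
time: 29.4
position: [0.553, 0.1332, 0.0723]
tool_rot: [0.779, 0.628, 0.0, 0.0]
ft_force: [-2.0, 0.5, 8.0]
grip_width: 0.0002
```

Resistance has returned: the lid is home at z = 72 mm with 8 N. I'll lift away slowly and check.

Emit:
{"method": "drive_tool", "body": {
  "plan": [
    {"offset": [0, 0, -0.1], "delta_rot": [0, 0, 0], "jaw": 0},
    {"offset": [0, 0, -0.3], "delta_rot": [0, 0, 0], "jaw": 0},
    {"offset": [0, 0, -0.6], "delta_rot": [0, 0, 0], "jaw": 0},
    {"offset": [0, 0, -1], "delta_rot": [0, 0, 0], "jaw": 0},
    {"offset": [0, 0, -1.5], "delta_rot": [0, 0, 0], "jaw": 0},
    {"offset": [0, 0, -2], "delta_rot": [0, 0, 0], "jaw": 0},
    {"offset": [0, 0, -2], "delta_rot": [0, 0, 0], "jaw": 0},
    {"offset": [0, 0, -2], "delta_rot": [0, 0, 0], "jaw": 0}
  ]
}}

```text
time: 30.07
position: [0.5533, 0.1333, 0.0921]
tool_rot: [0.779, 0.628, 0.0, 0.0]
ft_force: [-0.8, 0.3, -0.4]
grip_width: 0.0003
```

Run:
```python
from h import *
go(bx(-.040,0,.2),78)
cv2.imwrite("pics/w18.png",camera("wrist")[:,:,::-1])
a=camera("scene")[200:310,240:365];cv2.imwrite("pics/s18.png",cv2.resize(a,None,fx=5,fy=5,interpolation=cv2.INTER_CUBIC)[:,:,::-1])
```

```text
pos [0.5533 0.1333 0.0921] t 30.07 F [-0.84  0.3  -0.4 ] q [ 0.04  0.63  1.68  0.    0.82 -1.32] grip 0.0003
offset [ -0.1   -0.29 -10.79] rot [ 0.1 -0.  -0.3]
```

View pics/w18.png

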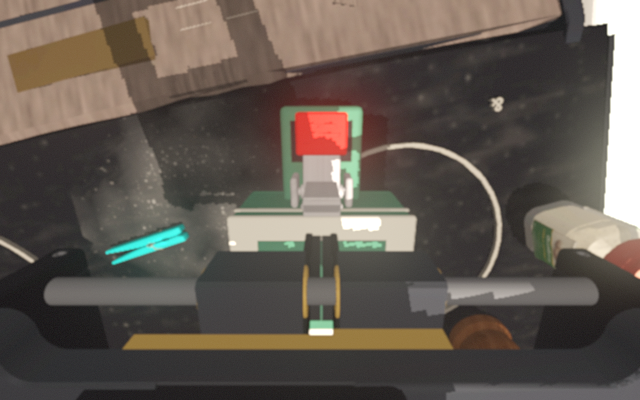

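View pics/s18.png

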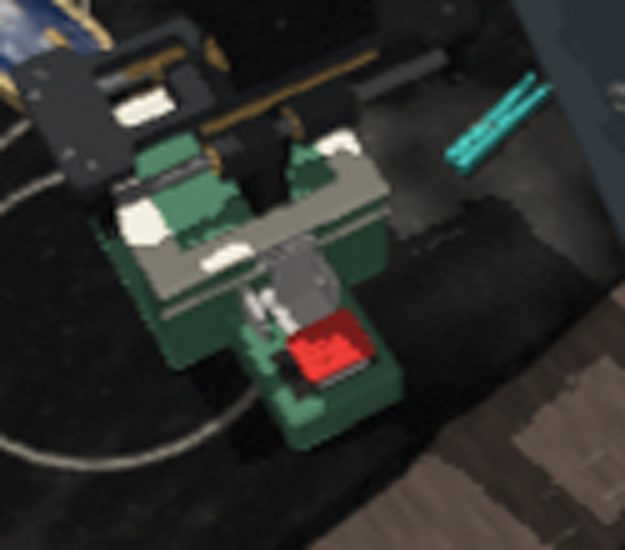

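Emit:
{"method": "drive_tool", "body": {
  "plan": [
    {"offset": [0, 0, -2], "delta_rot": [0, 0, 0], "jaw": 0},
    {"offset": [0, 0, -5], "delta_rot": [0, 0, 0], "jaw": 0},
    {"offset": [0, 0, -8], "delta_rot": [0, 0, 0], "jaw": 0},
    {"offset": [-3, -1, -10], "delta_rot": [0, 0, 0], "jaw": 0},
    {"offset": [-7, -2, -12], "delta_rot": [0, 0, 0], "jaw": 0},
    {"offset": [-11, -3, -13], "delta_rot": [0, 0, 0], "jaw": 0},
    {"offset": [-15, -4, -14], "delta_rot": [0, 0, 0], "jaw": 0},
    {"offset": [-18, -4, -14], "delta_rot": [0, 0, 0], "jaw": 0}
  ]
}}

```text
time: 30.83
position: [0.4739, -0.0352, 0.233]
tool_rot: [0.778, 0.628, 0.0, 0.001]
ft_force: [0.5, 0.8, -0.1]
grip_width: 0.0007
```

Emit:
{"method": "drive_tool", "body": {
  "plan": [
    {"offset": [0, 0, 0], "delta_rot": [0, 0, 0], "jaw": 0},
    {"offset": [0, 0, 0], "delta_rot": [0, 0, 0], "jaw": 0},
    {"offset": [0, 0, 0], "delta_rot": [0, 0, 0], "jaw": 0},
    {"offset": [0, 0, 0], "delta_rot": [0, 0, 0], "jaw": 0},
    {"offset": [0, 0, 0], "delta_rot": [0, 0, 0], "jaw": 0},
    {"offset": [0, 0, 0], "delta_rot": [0, 0, 0], "jaw": 0},
    {"offset": [0, 0, 0], "delta_rot": [0, 0, 0], "jaw": 0},
    {"offset": [0, 0, 0], "delta_rot": [0, 0, 0], "jaw": 0}
  ]
}}

```text
time: 31.5
position: [0.4757, -0.0335, 0.2314]
tool_rot: [0.778, 0.628, -0.0, -0.0]
ft_force: [-0.3, -0.1, 0.4]
grip_width: 0.0005
```

Run:
```python
from h import *
a=camera("scene")[100:310,160:400];cv2.imwrite("pics/s19.png",cv2.resize(a,None,fx=3,fy=2.8,interpolation=cv2.INTER_CUBIC)[:,:,::-1])
cv2.imwrite("pics/t19.png",camera("top")[:,:,::-1])
print(get_obs()["ft_force"],get_obs()["joint_velocities"].round(3))
```

```text
[-0.66752551 -0.48783382  0.39421466] [-0.006 -0.003 -0.     0.001 -0.001 -0.002]
```

View pics/s19.png

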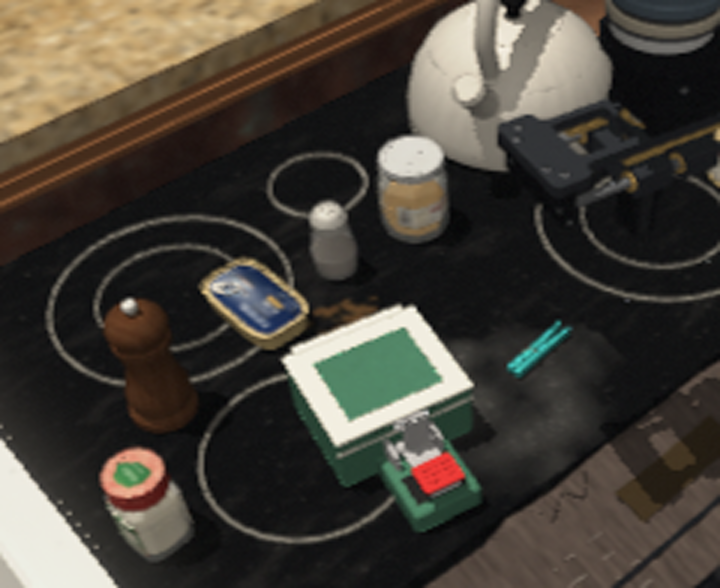

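View pics/t19.png

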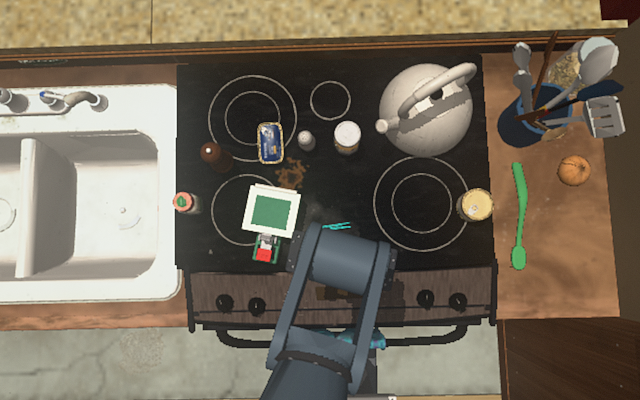

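The lid is shut (top view, about (271,211), same as at the start). The bystanders are at their starting pixels and the arm is clear.

```bash
python3 -c "
from rig import *
print(hand_in())"
```

```text
the job is handed in; nothing more can be done
None
```

The purple bag clip is in the green box, the lid is latched shut, and the job was handed in at about 31.6 s of the 72 s allowed.

- **Opening:** I pressed the red thumb cap in small steps. The lid popped open with the force reading at most about 5 N, against the 15 N limit.
- **Placing:** I laid the clip flat on the box floor. The wrist and scene pictures confirmed it was inside before I closed the lid.
- **Closing:** I swung the lid down from behind and pressed it in steps of about 1 mm or less. The catch gave way after a reading of 13.1 N vertical (13.9 N in all), against the 20 N limit. That peak is above the 5 to 12 N stated for the catch. Resistance came back at 8 N with the lid at its shut height of 72 mm.
- **Last checks:** After I moved the arm clear, the lid stayed shut for about 2 s in the last scene and top pictures. The bystanders and the turquoise look-alike appeared where they had been at the start.

Force is only reported at the end of each move, so a brief peak between readings would not have shown. No check failed.

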